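# Get the sharpening stone out from behind the bench clutter

## Task

I need the sharpening stone that lies at the back of the tool ledge. Stand the two things directly in front of it upright on the shallow tray, lay the stone gently and squarely in the stone holder, midway between its end jaws, with the light face still up, and then put both things back upright on the ledge, each where it stood before. Leave the wax tin where it is and don't knock anything over.

Things in the scene. Friction and masses are not known exactly. Their poses are not given: they have to be found in the camera images.
- stone: Sharpening stone: flat two-layer block, light grey above, dark grey below, 50 (x) x 125 (y) x 25 (z) mm, 0.34 kg. It lies in the ledge's back row, its long axis (y) along the ledge, a few mm behind two of the four tall things, with over 30 mm free behind it; grip it across its 50 mm width. Origin: centre of its underside.
- mallet: Turned wooden carver's mallet standing on its head, handle up, 0.4 kg: head 66 mm in diameter at the foot, tapering to 56 mm at 100 mm height; above 112 mm a straight handle 27 to 28 mm in diameter up to 225 mm. Origin: centre of its underside, z up.
- bottle: Closed round glue bottle of white plastic with a paper band, standing, 0.38 kg: body 62 mm in diameter to 135 mm, shoulder to 158 mm, then a grey cap 32 mm in diameter from 158 to 188 mm, top at 194 mm. Origin: centre of its underside, z up.
- can: Closed flat metal oil can, standing: body 66 (x) x 44 (y) x 140 (z) mm, 0.42 kg; on top in the middle a black screw cap 34 mm in diameter from 140 to 170 mm. Its long side (x) points from front to back of the ledge. Origin: centre of its underside, z up.
- canister: Dark turned wooden canister with its lid on (lid and body are one piece), 66 mm in diameter, 0.3 kg: lid rises to 106 mm, on it a knob 28 mm in diameter from 106 to 136 mm, top at 141 mm. Origin: centre of its underside, z up.
- tin: Low round metal wax tin, 64 mm in diameter, 28 mm high, in the back row of the ledge beside the stone; to be left alone. Origin: centre of its underside.
- ledge: Tool ledge, fixed: board 190 (x) x 400 (y) mm, top 18 mm above the bench. Front edge (-x) open; rail at the back (+x) to 48 mm, inner face at x = 83 mm; 12 mm end cheeks to 42 mm. The four tall things stand in a row about 50 mm in front (-x) of its centre, some 90 mm apart; stone and tin lie about 20 mm behind (+x) the centre. Origin: centre of its underside.
- tray: Shallow plywood tray, fixed, empty, left or right in front of the ledge: 150 (x) x 250 (y) mm outside, 6 mm rims 16 mm high, inner floor 138 x 238 mm, 6 mm above the bench. Here the two things are parked. Origin: centre of its underside.
- holder: Wooden stone holder, fixed, in front of the ledge on the side without the tray: bar 64 (x) x 250 (y) mm; its top, where the stone lies, is 20 mm above the bench. Two jaws across it, 12 mm high, inner faces at y = +-69.5 mm: 7 mm to spare at each end of the stone; sides (x) open. Brass clamp screw at +y, not used. Origin: centre of its underside, midway between the jaws.
Things that resemble listed ones, but are neither listed nor needed, are in the scene too. What is shaped like the bottle but green is not meant.

How it is judged:
By the outcome, as a careful person would: the job done as asked, in the order asked, and still so for the second after the job is handed in, with the robot touching nothing.
It also fails if it takes over 118 s, if anything falls off the work surface, if the arm or the gripper's body presses on something with over 40 N, if the wrist force passes 120 N, or if a joint passes its speed limit or range.

## Robot

A 7-joint arm with a two-finger parallel gripper is mounted at the origin on the work surface. World frame = base frame: x ahead of the robot, y to its left, z up, the work surface at z = 0. Lengths are in mm, angles in rad, forces in N, time in s.
With the tool pointing down it reaches from about 400 to 875 mm from the base axis. Payload 4.4 kg.
Tool frame: the origin (TCP) lies midway between the tips of the shut fingers; the grasp point (between the pads) lies 19 mm behind it; z points along the fingers, y is the line along which they close (so a half turn about z gives the same grasp; the last joint's range is limited). The gripper opens to 85 mm and grips with 20 to 120 N. Pads are 22 mm wide; open, the fingers measure 114 mm over their backs; the gripper's body (76 mm by 85 mm) begins 54 mm behind the grasp point. The pads swing forward as they close: fully open they stand 13 mm farther back than shut.
Start: joints at [-1.358, 0.628, 0.038, 1.517, -0.027, 0.996, -0.02], TCP at [178.857, 624.922, 231.313] pointing down, gripper open.
Joint ranges: [-3.06, 3.06], [-0.37, 2.12], [-1.25, 1.32], [0.18, 2.47], [-1.1, 4.24], [0.23, 1.98], [-2.94, 2.94]. Speed limits (rad/s): [2.57, 2.57, 3.14, 3.14, 3.14, 3.14, 3.14].

## Interface

Orientations are given as [roll, pitch, yaw] about the fixed x, y, z axes, in that order (R = Rz(yaw) Ry(pitch) Rx(roll)).
In Python, from cell import ctrl, get_image, get_calibration gives the robot as it stands.
- The arm moves only by the shell command python3 -m creep 'ROWS'. ROWS is JSON, a list of rows, each an object of numbers: "dx", "dy", "dz": the shift along the world's x, y, z normalised to -1 to 1, where 1 is 0.4 m; "rx", "ry", "rz": the turn, a rotation vector about the world's x, y, z normalised to -1 to 1, where 1 is 2 pi rad; "grip": the closure, from -1 (fully open) to 1 (shut). A call has exactly 5 rows; each row is the pose to reach, as a shift and turn from the pose commanded when the call began, turning the shorter way round; what a row does not reach only later rows make up. A row lasts 1/8 s, in which the tool goes at most 62.5 mm and 10.7 degrees, less where a joint would pass 70% of its speed; a pose out of reach is approached as far as the arm can. A call with a number of a shift or a turn outside -1 to 1 is refused whole. A call with a gripper value outside its range is refused whole. The fingers move at their own pace and stop on an object; the grip force is fixed at half the most. Time passes only in rows, so rows that repeat a pose let the fingers close, or fill a call up. It gives the time, the measured TCP pose, the force, the opening and the grip force at its end, in the units of the state.
- ctrl.read_state(): the state, without advancing time (a new reading comes with each control period).
- get_image(name): name is "side" or "top"; returns the picture (400x640x3 uint8, red, green, blue); there is no depth.
- get_calibration(name): a dict with "mtx" (3x3 intrinsics, pixels), "distortion" ([k1, k2, p1, p2, k3] as OpenCV has them; the pictures are not rectified), "world_from_camera" (4x4, takes a point from camera to world coordinates). Camera axes: x right, y down, z forward; pixel columns grow to the right and rows downward; lengths in mm; the calibration is good to about 2 mm. A picture is of the moment at which its call begins. get_calibration takes no time and is no camera call.
- ctrl.finish_job(): hands the job in; it is judged then, once.
The state is a dict: "clock": time; "qpos": joint angles; "qd": joint speeds; "tau": joint torques, N m; "eef_pos": TCP position; "tool_rot": TCP orientation; "force": force on the tool from outside, world axes, zero at the start; "torque": the same for the moment, N m; "width": finger opening in mm; "gripper_force": force on a finger pad.
Only numpy, scipy, OpenCV 4.12 (cv2) and the standard library are available. Lean on these libraries where they do the work, as an engineer would, in place of code of your own. Each camera call takes 0.05 s, during which the arm holds its last target. There are 200 camera calls.

## Working session

There is one attempt and no reset: what is moved stays moved. The work goes in short steps, Python scripts to look and compute and a shell command to move; the robot and the scene stay as the last step left them, time stands still between calls to the robot, and variables do not carry over. Pictures are saved under pics/ and viewed, at most 14 in all, crops included, and the job is handed in when it is done.

```bash
ls; mkdir -p pics; python3 - <<'E'
from cell import ctrl,get_image,get_calibration
import cv2
for n in("side","top"):
    cv2.imwrite(f"pics/{n}0.png",get_image(n)[:,:,::-1]); c=get_calibration(n); print(n,c["mtx"],c["distortion"],c["world_from_camera"])
s=ctrl.read_state(); print(s)
E
```

```text
pics
side [[441.78890031   0.         324.94651753]
 [  0.         441.78890031 200.02788464]
 [  0.           0.           1.        ]] [-0.07308624  0.          0.          0.          0.        ] [[-4.84822695e-01  5.44303794e-01 -6.84602318e-01  1.17102322e+03]
 [ 8.74492338e-01  2.88709202e-01 -3.89756523e-01  3.62863147e+02]
 [-1.44949657e-02 -7.87642290e-01 -6.15962271e-01  6.40001961e+02]
 [ 0.00000000e+00  0.00000000e+00  0.00000000e+00  1.00000000e+00]]
top [[415.34488666   0.         315.52446686]
 [  0.         415.34488666 201.423643  ]
 [  0.           0.           1.        ]] [-0.1123267  0.         0.         0.         0.       ] [[ 9.57321037e-02 -9.73011053e-01  2.09963938e-01  3.69681221e+02]
 [-9.95407081e-01 -9.35088208e-02  2.05144646e-02  5.79460957e+00]
 [-3.27320532e-04 -2.10963484e-01 -9.77493888e-01  8.62066046e+02]
 [ 0.00000000e+00  0.00000000e+00  0.00000000e+00  1.00000000e+00]]
{'clock': 0.1, 'qpos': array([-1.35780947,  0.62923779,  0.03844844,  1.51826316, -0.02700791,
        0.99632142, -0.02002194]), 'qd': array([ 0.00039237, -0.00298122, -0.00091288,  0.00041733, -0.00184842,
        0.0003864 ,  0.00185092]), 'tau': array([ 3.07640272e-03, -5.64529431e+01,  1.23029027e+00, -1.93971097e+01,
        1.12375355e-02,  5.44480528e-03,  6.46394138e-07]), 'eef_pos': array([178.68850272, 624.37020143, 230.49294237]), 'tool_rot': array([-3.13988092e+00,  1.20646673e-05,  2.86277670e+00]), 'force': array([ 0.33315313, -0.87740176,  0.36918812]), 'torque': array([-0.01783683, -0.01898192,  0.00902088]), 'gripper_force': 0.0, 'width': 85.36161966103661}
```

View pics/side0.png

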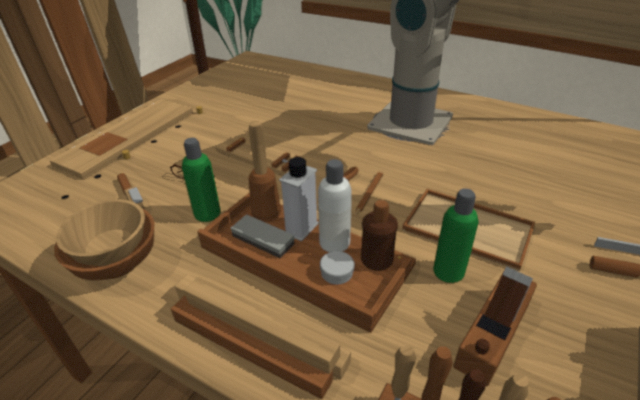

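View pics/top0.png

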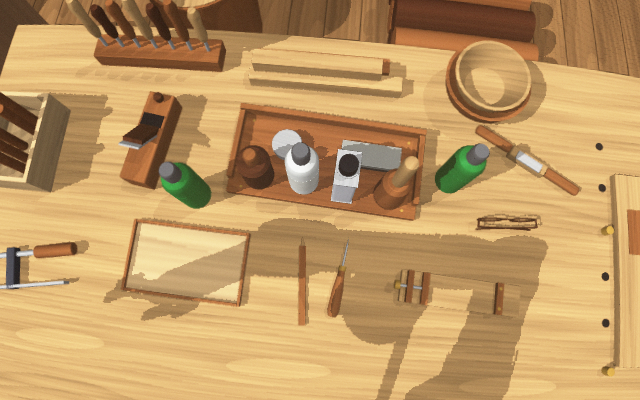

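Look-alikes:
- Stone: the grey block at top (370,155), versus the plank behind the ledge (320,70) and the plane iron (140,135).
- Bottle: white (302,168), versus green ones at (185,185) and (462,168).
- Holder: the bar with jaws (455,290), versus the board at (625,270).
- Tin: the disc at (287,143).

I choose the grey block at (370,155). In front of it stand the can (347,175) and the mallet (393,185). Next I check this in a close crop.

```bash
cat > h.py <<'E'
import numpy as np,cv2
from cell import ctrl,get_image,get_calibration
C={n:get_calibration(n) for n in("side","top")}
def ray(n,p):
    c=C[n];u=cv2.undistortPoints(np.array([[p]],float),c["mtx"],np.array(c["distortion"]))[0,0]
    T=np.array(c["world_from_camera"]);return T[:3,3],T[:3,:3]@[u[0],u[1],1]
def onz(n,p,z):
    o,d=ray(n,p);return (o+d*(z-o[2])/d[2])
def two(ps,pt):
    o1,d1=ray("side",ps);o2,d2=ray("top",pt)
    s=np.linalg.lstsq(np.c_[d1,-d2],o2-o1,rcond=None)[0];a,b=o1+d1*s[0],o2+d2*s[1]
    return (a+b)/2,np.linalg.norm(a-b)
def proj(n,P):
    c=C[n];T=np.linalg.inv(c["world_from_camera"]);r=cv2.Rodrigues(T[:3,:3])[0]
    return cv2.projectPoints(np.array(P,float).reshape(-1,1,3),r,T[:3,3],c["mtx"],np.array(c["distortion"]))[0][:,0]
E
python3 - <<'E'
import cv2,numpy as np
t=cv2.imread("pics/top0.png");s=cv2.imread("pics/side0.png")
f=lambda i,x0,x1,y0,y1:cv2.resize(i[y0:y1,x0:x1],None,fx=4,fy=4,interpolation=cv2.INTER_CUBIC)
cv2.imwrite("pics/c1.png",f(t,230,430,95,225))
cv2.imwrite("pics/c2.png",np.vstack([cv2.resize(t[260:325,385:525],(800,371)),cv2.resize(t[215:310,115:255],(340,229))[:, :].copy() if 0 else cv2.copyMakeBorder(cv2.resize(t[215:310,115:255],(337,229)),0,0,0,463,cv2.BORDER_CONSTANT)]))
E
```

```text
(no output)
```

View pics/c1.png

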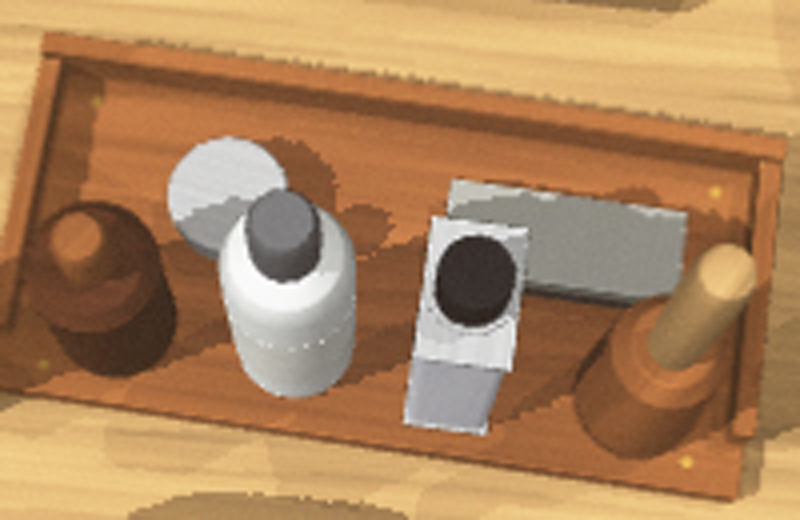

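View pics/c2.png

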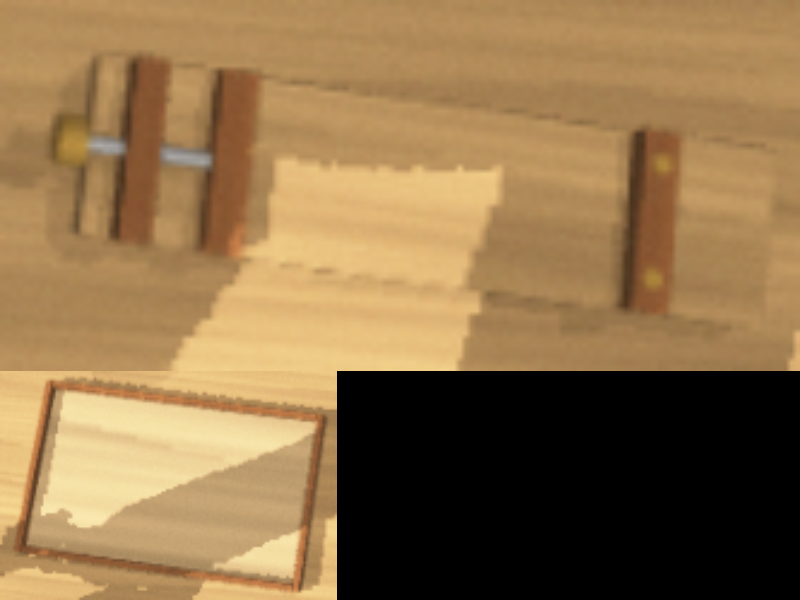

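The crop confirms the choice. It shows a two-tone grey stone (top corners at (343,140), (402,148) and (400,169)) with the can (cap (349,165)) and mallet (top (412,163)) in front of it. The bottle and canister stand in front of the tin. The holder's jaws have inner edges near x=428 and 497, and the tray's corners are clear.

```bash
python3 - <<'E'
from h import *
np.set_printoptions(precision=1,suppress=True)
a=lambda x,y:(230+(x+.5)/4-.5,95+(y+.5)/4-.5)
b=lambda x,y:(385+(x+.5)/5.714-.5,260+(y+.5)/5.714-.5)
c=lambda x,y:(115+(x+.5)/2.407-.5,215+(y-371+.5)/2.407-.5)
Z=lambda p,z:onz("top",p,z)[:2]
def L(name,pts,z):
    P=np.array([Z(p,z) for p in pts]);print(name,P.round(1).tolist(),"mean",P.mean(0))
    return P
s=L("stone TL TR BR",[a(452,180),a(687,212),a(682,296)],43);print(np.linalg.norm(s[0]-s[1]),np.linalg.norm(s[1]-s[2]),"centre",(s[0]+s[2])/2)
k=L("can top",[a(432,216),a(528,229),a(513,371),a(415,357)],140);print([np.linalg.norm(k[i]-k[i-1]).round(1) for i in range(4)], "yaw",[np.degrees(np.arctan2(*(k[0]-k[3])[::-1])),np.degrees(np.arctan2(*(k[1]-k[2])[::-1]))])
L("can cap",[a(476,281)],170)
L("mallet top",[a(727,272)],225)
L("mallet head foot front",[a(650,458)],18)
L("bottle captop",[a(284,221)],194)
L("canister knob top",[a(77,236)],141)
L("tin",[a(227,192)],46)
r=L("rail outer top",[a(44,33),a(788,140)],48);d=r[0]-r[1];print(np.linalg.norm(d),"yaw",np.degrees(np.arctan2(-d[0],d[1])))
f=L("front bottom corner R",[a(735,500)],0)
h=L("jaws inner",[b(260,75),b(239,256),b(632,310),b(643,130)],32);m1=(h[0]+h[1])/2;m2=(h[2]+h[3])/2;print(np.linalg.norm(m1-m2),[np.linalg.norm(h[0]-h[1]),np.linalg.norm(h[2]-h[3])]);d=m1-m2;print("yaw",np.degrees(np.arctan2(-d[0],d[1])))
t=L("tray",[c(51,383),c(325,417),c(297,588),c(20,549)],16);print([np.linalg.norm(t[i]-t[i-1]).round(1) for i in range(4)])
d=t[0]-t[1];print("yaw",np.degrees(np.arctan2(-d[0],d[1])))
E
```

```text
stone TL TR BR [[682.6, -20.8], [677.3, -144.6], [631.2, -144.2]] mean [ 663.7 -103.2]
123.9495845361211 46.03112415562766 centre [656.9 -82.5]
can top [[627.2, -9.9], [625.2, -54.2], [557.7, -52.2], [559.9, -7.9]] mean [592.5 -31. ]
[np.float64(67.3), np.float64(44.3), np.float64(67.6), np.float64(44.4)] yaw [np.float64(-1.721694730473041), np.float64(-1.6844859621425254)]
can cap [[588.6, -30.8]] mean [588.6 -30.8]
mallet top [[585.0, -128.6]] mean [ 585.  -128.6]
mallet head foot front [[549.9, -136.6]] mean [ 549.9 -136.6]
bottle captop [[599.7, 53.5]] mean [599.7  53.5]
canister knob top [[602.0, 150.9]] mean [602.  150.9]
tin [[663.7, 95.2]] mean [663.7  95.2]
rail outer top [[743.6, 202.8], [721.1, -195.4]] mean [732.4   3.7]
398.8565162748959 yaw -3.2405769086241207
front bottom corner R [[535.4, -186.1]] mean [ 535.4 -186.1]
jaws inner [[425.0, -218.2], [362.4, -214.0], [354.4, -354.6], [417.0, -356.9]] mean [ 389.7 -285.9]
139.85543984147114 [np.float64(62.78734802131109), np.float64(62.66272303810336)]
yaw -3.2893563023705354
tray [[475.9, 397.2], [470.6, 151.7], [326.1, 157.4], [331.0, 399.7]] mean [400.9 276.5]
[np.float64(144.8), np.float64(245.6), np.float64(144.7), np.float64(242.4)]
yaw -1.2228508869557855
```

```bash
python3 - <<'E'
from h import *
np.set_printoptions(precision=1,suppress=True)
a=lambda x,y:(230+(x+.5)/4-.5,95+(y+.5)/4-.5)
print("mallet top",two((256.5,126),a(727,272)))
print("can cap",two((298,163),a(476,281)))
print("stone side: TL..",[onz("side",p,43)[:2] for p in [(246,218),(232,233),(280,251),(294,240)]])
for n in ("side","top"):
  print(n,proj(n,[[588,-129,225],[591,-31,170],[655,-82,43]]))
for p in [(198,203)]: print("green base",onz("top",p,0))
im=get_image("top");hsv=cv2.cvtColor(im,cv2.COLOR_RGB2HSV)
m=((hsv[...,2]<75)&(hsv[...,1]<150)).astype(np.uint8);n,l,st,ce=cv2.connectedComponentsWithStats(m)
for i in range(1,n):
  if st[i,4]>150 and 230<ce[i][0]<430: print(st[i],ce[i])
E
python3 -m creep '[{"dx":0.34,"dy":-0.625,"dz":0.09,"rz":-0.1,"grip":-1},{"dx":0.34,"dy":-0.625,"dz":0.09,"rz":-0.1,"grip":-1},{"dx":0.34,"dy":-0.625,"dz":0.09,"rz":-0.1,"grip":-1},{"dx":0.34,"dy":-0.625,"dz":0.09,"rz":-0.1,"grip":-1},{"dx":0.34,"dy":-0.625,"dz":0.09,"rz":-0.1,"grip":-1}]'
```

```text
mallet top (array([ 580.4, -124.3,  234.4]), np.float64(5.142995143485199))
can cap (array([584.8, -29.3, 180.5]), np.float64(2.018697663092828))
stone side: TL.. [array([ 638.7, -131.6]), array([ 689.9, -128.3]), array([686.8, -14.1]), array([647.9,  -6.8])]
side [[251.4 131.2]
 [295.3 168.9]
 [260.8 230.1]]
top [[411.7 160.9]
 [348.8 163.6]
 [370.9 154.9]]
green base [527.3 274.1   0. ]
[339 154  20  22 347] [348.2 164.8]
[253 163  21  26 273] [264.5 178.3]$[0]: bad value
```

```bash
python3 -m creep '[{"dx":0.34,"dy":-0.62,"dz":0.09,"rx":0,"ry":0,"rz":-0.1,"grip":-1},{"dx":0.34,"dy":-0.62,"dz":0.09,"rx":0,"ry":0,"rz":-0.1,"grip":-1},{"dx":0.34,"dy":-0.62,"dz":0.09,"rx":0,"ry":0,"rz":-0.1,"grip":-1},{"dx":0.34,"dy":-0.62,"dz":0.09,"rx":0,"ry":0,"rz":-0.1,"grip":-1},{"dx":0.34,"dy":-0.62,"dz":0.09,"rx":0,"ry":0,"rz":-0.1,"grip":-1}]'
```

```text
clock: 0.78
eef_pos: [316.4, 373.6, 267.8]
tool_rot: [-3.142, 0.001, 2.23]
force: [-0.2, 1.0, -0.2]
width: 85.2
gripper_force: 0.0
```

```bash
python3 -m creep '[{"dx":0.28,"dy":-0.7,"dz":0,"rx":0,"ry":0,"rz":-0.113,"grip":-1},{"dx":0.28,"dy":-0.7,"dz":0,"rx":0,"ry":0,"rz":-0.113,"grip":-1},{"dx":0.28,"dy":-0.7,"dz":0,"rx":0,"ry":0,"rz":-0.113,"grip":-1},{"dx":0.28,"dy":-0.7,"dz":0,"rx":0,"ry":0,"rz":-0.113,"grip":-1},{"dx":0.28,"dy":-0.7,"dz":0,"rx":0,"ry":0,"rz":-0.113,"grip":-1}]'; python3 - <<'E'
from h import *
im=get_image("side")[:,:,::-1];cv2.imwrite("pics/s2.png",cv2.resize(im[100:290,190:430],None,fx=3.2,fy=3.2,interpolation=cv2.INTER_CUBIC))
E
```

```text
clock: 1.4
eef_pos: [427.4, 94.6, 267.5]
tool_rot: [3.141, 0.0, 1.522]
force: [0.4, 0.1, 0.2]
width: 85.6
gripper_force: 0.0
```

View pics/s2.png

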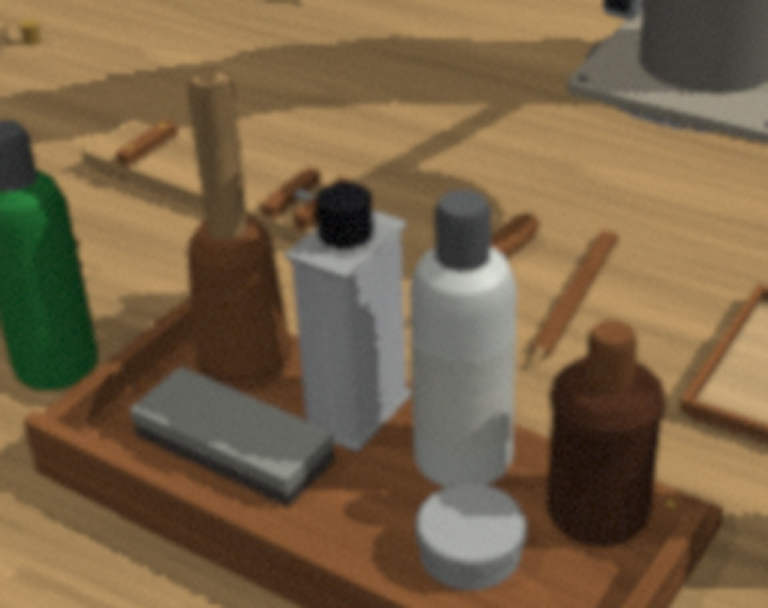

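The side crop shows the stone's top corners at (248,216), (294,237), (279,251) and (232,226). The mallet top is at (256.6,125) and the can cap top at (298,161). The things stand on the 18 mm board, so I redo their positions with the heights raised by 18.

```bash
python3 - <<'E'
from h import *
np.set_printoptions(precision=1,suppress=True)
a=lambda x,y:(230+(x+.5)/4-.5,95+(y+.5)/4-.5)
b=lambda x,y:(190+(x+.5)/3.2-.5,100+(y+.5)/3.2-.5)
for nm,s,t,z in[("mallet",(213,79),(727,272),243),("can",(345,193),(476,281),188),("bottle",(463,202),(284,221),212),("canister",(613,328),(77,236),159),("tin",(471,518),(227,192),46)]:
    print(nm,two(b(*s),a(*t)),onz("side",b(*s),z),onz("top",a(*t),z))
k=[onz("top",a(*p),158)[:2] for p in[(432,216),(528,229),(513,371),(415,357)]];print("can body",np.mean(k,0),[np.linalg.norm(k[i]-k[i-1]).round(1) for i in range(4)])
s=np.array([onz("side",b(*p),43)[:2] for p in[(185,370),(332,440),(285,484),(135,405)]]);print("stone",s,s.mean(0),[np.linalg.norm(s[i]-s[i-1]).round(1) for i in range(4)])
E
```

```text
mallet (array([ 579.7, -124.2,  237.5]), np.float64(3.8186134946617476)) [ 587.8 -115.3  243. ] [ 579.  -124.8  243. ]
can (array([583.5, -29.9, 186.2]), np.float64(0.10502425703813711)) [585.8 -28.3 188. ] [582.9 -29.8 188. ]
bottle (array([593.3,  53.2, 211. ]), np.float64(2.1629929278674744)) [594.3  55.  212. ] [593.5  52.2 212. ]
canister (array([595.9, 148. , 159. ]), np.float64(1.5412337993329939)) [595.5 148.6 159. ] [596.2 147.3 159. ]
tin (array([663.2,  95.8,  46.6]), np.float64(1.4675355866001751)) [662.4  96.3  46. ] [663.7  95.2  46. ]
can body [587.  -30.1] [np.float64(65.6), np.float64(43.2), np.float64(65.9), np.float64(43.3)]
stone [[ 630.1 -134.3]
 [ 641.5  -12.2]
 [ 687.7  -16.4]
 [ 673.6 -141.6]] [658.2 -76.1] [np.float64(44.2), np.float64(122.6), np.float64(46.4), np.float64(126.0)]
```

```bash
python3 -m creep '[{"dx":0.38,"dy":-0.545,"dz":0,"rx":0,"ry":0,"rz":0,"grip":-1},{"dx":0.38,"dy":-0.545,"dz":0,"rx":0,"ry":0,"rz":0,"grip":-1},{"dx":0.38,"dy":-0.545,"dz":0,"rx":0,"ry":0,"rz":0,"grip":-1},{"dx":0.38,"dy":-0.545,"dz":0,"rx":0,"ry":0,"rz":0,"grip":-1},{"dx":0.38,"dy":-0.545,"dz":0,"rx":0,"ry":0,"rz":0,"grip":-1}]'; python3 - <<'E'
from h import *
f=lambda i:cv2.resize(i[:,:,::-1],None,fx=3,fy=3,interpolation=cv2.INTER_CUBIC)
cv2.imwrite("pics/m3.png",np.hstack([f(get_image("side")[60:240,190:320]),f(get_image("top")[90:270,330:460])]))
E
```

```text
clock: 2.08
eef_pos: [579.8, -125.6, 267.0]
tool_rot: [3.141, 0.003, 1.519]
force: [-0.4, 0.4, 0.1]
width: 85.2
gripper_force: 0.0
```

View pics/m3.png

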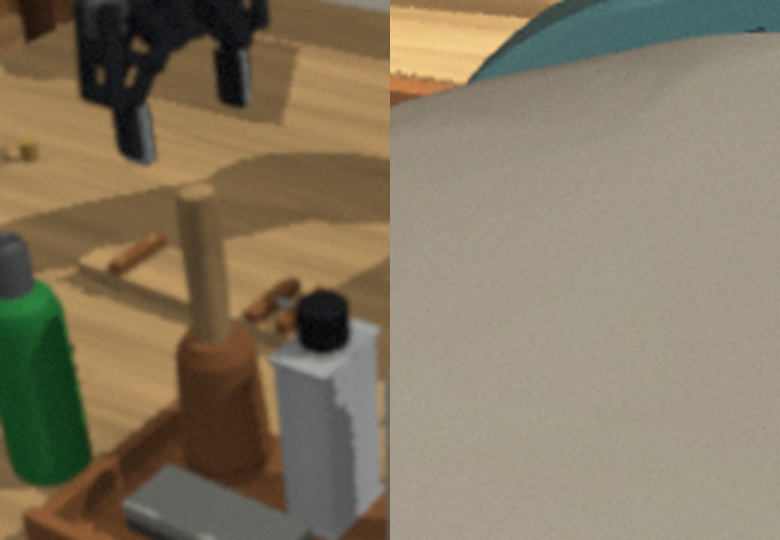

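The fingertips are at (235,113) and (268,94), one on each side of the mallet top at (256,123). That is centred to within about 4 mm, so I descend and grip.

```bash
python3 -m creep '[{"dx":0,"dy":0.006,"dz":-0.05,"rx":0,"ry":0,"rz":0,"grip":-1},{"dx":0,"dy":0.006,"dz":-0.1,"rx":0,"ry":0,"rz":0,"grip":-1},{"dx":0,"dy":0.006,"dz":-0.15,"rx":0,"ry":0,"rz":0,"grip":-1},{"dx":0,"dy":0.006,"dz":-0.2,"rx":0,"ry":0,"rz":0,"grip":-1},{"dx":0,"dy":0.006,"dz":-0.2,"rx":0,"ry":0,"rz":0,"grip":-1}]'; python3 -m creep '[{"dx":0,"dy":0,"dz":0,"rx":0,"ry":0,"rz":0,"grip":-0.1},{"dx":0,"dy":0,"dz":0,"rx":0,"ry":0,"rz":0,"grip":0.2},{"dx":0,"dy":0,"dz":0,"rx":0,"ry":0,"rz":0,"grip":1},{"dx":0,"dy":0,"dz":0,"rx":0,"ry":0,"rz":0,"grip":1},{"dx":0,"dy":0,"dz":0,"rx":0,"ry":0,"rz":0,"grip":1}]'
```

```text
clock: 2.8
eef_pos: [577.1, -115.5, 186.1]
tool_rot: [-3.137, -0.002, 1.527]
force: [0.2, 0.3, 0.4]
width: 85.7
gripper_force: 0.0
clock: 3.42
eef_pos: [579.8, -118.9, 188.1]
tool_rot: [3.139, 0.0, 1.524]
force: [1.4, 0.0, 4.3]
width: 26.4
gripper_force: 59.3
```

```bash
python3 -m creep '[{"dx":0,"dy":0,"dz":0.02,"rx":0,"ry":0,"rz":0,"grip":1},{"dx":0,"dy":0,"dz":0.06,"rx":0,"ry":0,"rz":0,"grip":1},{"dx":0,"dy":0,"dz":0.1,"rx":0,"ry":0,"rz":0,"grip":1},{"dx":0,"dy":0,"dz":0.14,"rx":0,"ry":0,"rz":0,"grip":1},{"dx":0,"dy":0,"dz":0.15,"rx":0,"ry":0,"rz":0,"grip":1}]'; python3 -m creep '[{"dx":-0.03,"dy":0,"dz":0,"rx":0,"ry":0,"rz":0,"grip":1},{"dx":-0.11,"dy":0,"dz":0,"rx":0,"ry":0,"rz":0,"grip":1},{"dx":-0.2,"dy":0.01,"dz":0,"rx":0,"ry":0,"rz":0,"grip":1},{"dx":-0.28,"dy":0.06,"dz":0,"rx":0,"ry":0,"rz":0,"grip":1},{"dx":-0.35,"dy":0.115,"dz":0,"rx":0,"ry":0,"rz":0,"grip":1}]'
```

```text
clock: 4.05
eef_pos: [579.6, -119.0, 249.1]
tool_rot: [3.139, 0.0, 1.524]
force: [-0.1, -0.1, -3.0]
width: 26.3
gripper_force: 59.2
clock: 4.68
eef_pos: [436.0, -72.3, 246.8]
tool_rot: [-3.139, -0.001, 1.523]
force: [0.7, -0.1, -3.4]
width: 26.6
gripper_force: 59.4
```

```bash
python3 -m creep '[{"dx":-0.01,"dy":0.06,"dz":0,"rx":0,"ry":0,"rz":0,"grip":1},{"dx":-0.02,"dy":0.16,"dz":0,"rx":0,"ry":0,"rz":0,"grip":1},{"dx":-0.03,"dy":0.27,"dz":0,"rx":0,"ry":0,"rz":0,"grip":1},{"dx":-0.04,"dy":0.38,"dz":0,"rx":0,"ry":0,"rz":0,"grip":1},{"dx":-0.05,"dy":0.5,"dz":0,"rx":0,"ry":0,"rz":0,"grip":1}]'; python3 -m creep '[{"dx":-0.01,"dy":0.12,"dz":0,"rx":0,"ry":0,"rz":0,"grip":1},{"dx":-0.03,"dy":0.25,"dz":0,"rx":0,"ry":0,"rz":0,"grip":1},{"dx":-0.04,"dy":0.37,"dz":0,"rx":0,"ry":0,"rz":0,"grip":1},{"dx":-0.05,"dy":0.46,"dz":0,"rx":0,"ry":0,"rz":0,"grip":1},{"dx":-0.05,"dy":0.5,"dz":0,"rx":0,"ry":0,"rz":0,"grip":1}]'
python3 -m creep '[{"dx":0,"dy":0,"dz":-0.04,"rx":0,"ry":0,"rz":0,"grip":1},{"dx":0,"dy":0,"dz":-0.09,"rx":0,"ry":0,"rz":0,"grip":1},{"dx":0,"dy":0,"dz":-0.13,"rx":0,"ry":0,"rz":0,"grip":1},{"dx":0,"dy":0,"dz":-0.155,"rx":0,"ry":0,"rz":0,"grip":1},{"dx":0,"dy":0,"dz":-0.165,"rx":0,"ry":0,"rz":0,"grip":1}]'
python3 - <<'E'
from h import *
f=lambda i:cv2.resize(i[:,:,::-1],None,fx=3,fy=3,interpolation=cv2.INTER_CUBIC)
cv2.imwrite("pics/m4.png",np.hstack([f(get_image("side")[100:280,390:560]),f(get_image("top")[190:320,110:200]) if 0 else f(get_image("top")[170:350,100:190])]))
E
```

```text
clock: 5.3
eef_pos: [417.4, 127.9, 247.0]
tool_rot: [-3.14, 0.0, 1.524]
force: [0.9, 0.1, -2.7]
width: 26.2
gripper_force: 59.7
clock: 5.92
eef_pos: [397.3, 328.6, 246.6]
tool_rot: [-3.14, 0.001, 1.528]
force: [0.4, -0.1, -3.7]
width: 26.1
gripper_force: 59.7
clock: 6.55
eef_pos: [398.9, 326.3, 180.9]
tool_rot: [-3.141, 0.001, 1.523]
force: [0.2, -0.4, -2.6]
width: 26.5
gripper_force: 59.7
```

View pics/m4.png

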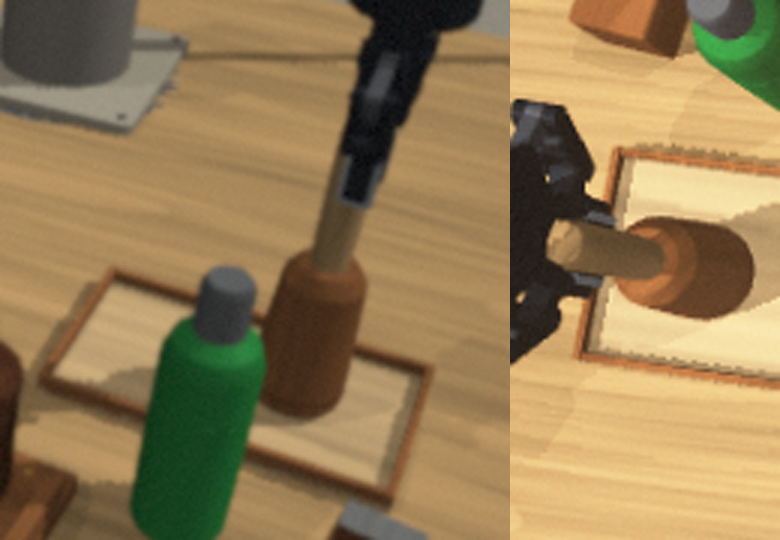

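The mallet hangs upright over the tray, with its head at side (495,225) and about 6 mm still to go. I lower it, release and rise.

```bash
python3 -m creep '[{"dx":0,"dy":0,"dz":-0.005,"rx":0,"ry":0,"rz":0,"grip":1},{"dx":0,"dy":0,"dz":-0.01,"rx":0,"ry":0,"rz":0,"grip":1},{"dx":0,"dy":0,"dz":-0.013,"rx":0,"ry":0,"rz":0,"grip":1},{"dx":0,"dy":0,"dz":-0.014,"rx":0,"ry":0,"rz":0,"grip":1},{"dx":0,"dy":0,"dz":-0.014,"rx":0,"ry":0,"rz":0,"grip":1}]'
```

```text
clock: 7.28
eef_pos: [399.1, 327.4, 176.0]
tool_rot: [3.141, -0.0, 1.524]
force: [-0.1, 0.0, 0.3]
width: 26.3
gripper_force: 59.9
```

```bash
python3 -m creep '[{"dx":0,"dy":0,"dz":0,"rx":0,"ry":0,"rz":0,"grip":0.2},{"dx":0,"dy":0,"dz":0,"rx":0,"ry":0,"rz":0,"grip":0},{"dx":0,"dy":0,"dz":0,"rx":0,"ry":0,"rz":0,"grip":-0.5},{"dx":0,"dy":0,"dz":0,"rx":0,"ry":0,"rz":0,"grip":-1},{"dx":0,"dy":0,"dz":0,"rx":0,"ry":0,"rz":0,"grip":-1}]'
python3 -m creep '[{"dx":0,"dy":0,"dz":0.04,"rx":0,"ry":0,"rz":0,"grip":-1},{"dx":0,"dy":0,"dz":0.1,"rx":0,"ry":0,"rz":0,"grip":-1},{"dx":0,"dy":0,"dz":0.18,"rx":0,"ry":0,"rz":0,"grip":-1},{"dx":0,"dy":0,"dz":0.25,"rx":0,"ry":0,"rz":0,"grip":-1},{"dx":0,"dy":0,"dz":0.25,"rx":0,"ry":0,"rz":0,"grip":-1}]'
python3 -m creep '[{"dx":0.05,"dy":-0.12,"dz":0,"rx":0,"ry":0,"rz":0,"grip":-1},{"dx":0.1,"dy":-0.24,"dz":0,"rx":0,"ry":0,"rz":0,"grip":-1},{"dx":0.15,"dy":-0.36,"dz":0,"rx":0,"ry":0,"rz":0,"grip":-1},{"dx":0.2,"dy":-0.47,"dz":0,"rx":0,"ry":0,"rz":0,"grip":-1},{"dx":0.26,"dy":-0.59,"dz":0,"rx":0,"ry":0,"rz":0,"grip":-1}]'
python3 -m creep '[{"dx":0.06,"dy":-0.1,"dz":0,"rx":0,"ry":0,"rz":0,"grip":-1},{"dx":0.12,"dy":-0.2,"dz":0,"rx":0,"ry":0,"rz":0,"grip":-1},{"dx":0.18,"dy":-0.28,"dz":0,"rx":0,"ry":0,"rz":0,"grip":-1},{"dx":0.202,"dy":-0.302,"dz":-0.03,"rx":0,"ry":0,"rz":0,"grip":-1},{"dx":0.202,"dy":-0.302,"dz":-0.06,"rx":0,"ry":0,"rz":0,"grip":-1}]'
python3 - <<'E'
from h import *
s=[ctrl.read_state()["eef_pos"].round(1) for _ in range(3)];print(s)
f=lambda i:cv2.resize(i[:,:,::-1],None,fx=3,fy=3,interpolation=cv2.INTER_CUBIC)
cv2.imwrite("pics/k5.png",f(get_image("side")[70:260,230:490]))
E
```

```text
clock: 7.9
eef_pos: [398.8, 327.3, 175.7]
tool_rot: [-3.142, -0.0, 1.525]
force: [-0.1, 0.2, -0.0]
width: 85.3
gripper_force: 0.0
clock: 8.52
eef_pos: [400.0, 328.1, 277.6]
tool_rot: [3.139, -0.003, 1.525]
force: [0.4, -0.4, -0.5]
width: 85.8
gripper_force: 0.0
clock: 9.15
eef_pos: [502.6, 90.3, 274.7]
tool_rot: [-3.14, -0.0, 1.525]
force: [0.8, -0.3, 0.1]
width: 85.4
gripper_force: 0.0
clock: 9.78
eef_pos: [583.0, -29.3, 249.8]
tool_rot: [-3.139, -0.0, 1.524]
force: [-0.3, 0.2, -0.4]
width: 85.5
gripper_force: 0.0
[array([583. , -29.3, 249.8]), array([583. , -29.3, 249.8]), array([583. , -29.3, 249.8])]
```

View pics/k5.png

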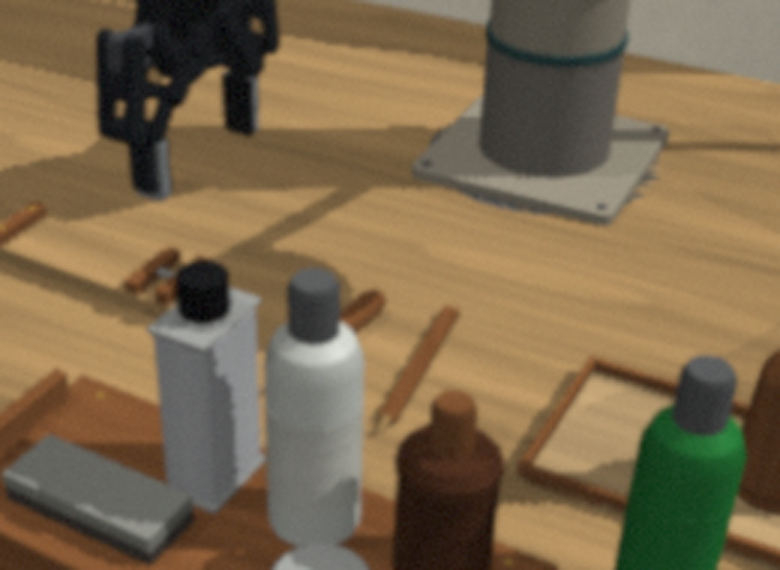

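The tips' midpoint at side (295,124) is directly over the can cap (298,160). I descend and grip.

```bash
python3 -m creep '[{"dx":0,"dy":0,"dz":-0.05,"rx":0,"ry":0,"rz":0,"grip":-1},{"dx":0,"dy":0,"dz":-0.11,"rx":0,"ry":0,"rz":0,"grip":-1},{"dx":0,"dy":0,"dz":-0.17,"rx":0,"ry":0,"rz":0,"grip":-1},{"dx":0,"dy":0,"dz":-0.22,"rx":0,"ry":0,"rz":0,"grip":-1},{"dx":0,"dy":0,"dz":-0.22,"rx":0,"ry":0,"rz":0,"grip":-1}]'; python3 -m creep '[{"dx":0,"dy":0,"dz":0,"rx":0,"ry":0,"rz":0,"grip":-0.2},{"dx":0,"dy":0,"dz":0,"rx":0,"ry":0,"rz":0,"grip":0.1},{"dx":0,"dy":0,"dz":0,"rx":0,"ry":0,"rz":0,"grip":1},{"dx":0,"dy":0,"dz":0,"rx":0,"ry":0,"rz":0,"grip":1},{"dx":0,"dy":0,"dz":0,"rx":0,"ry":0,"rz":0,"grip":1}]'
```

```text
clock: 10.45
eef_pos: [581.5, -27.2, 162.0]
tool_rot: [-3.137, -0.001, 1.527]
force: [-0.7, -0.4, -0.1]
width: 85.3
gripper_force: 0.0
clock: 11.08
eef_pos: [584.9, -29.6, 164.8]
tool_rot: [3.139, -0.0, 1.524]
force: [1.8, 0.8, 6.0]
width: 32.1
gripper_force: 59.5
```

```bash
python3 -m creep '[{"dx":0,"dy":0,"dz":0.02,"rx":0,"ry":0,"rz":0,"grip":1},{"dx":0,"dy":0,"dz":0.06,"rx":0,"ry":0,"rz":0,"grip":1},{"dx":0,"dy":0,"dz":0.1,"rx":0,"ry":0,"rz":0,"grip":1},{"dx":0,"dy":0,"dz":0.14,"rx":0,"ry":0,"rz":0,"grip":1},{"dx":0,"dy":0,"dz":0.15,"rx":0,"ry":0,"rz":0,"grip":1}]'; python3 -m creep '[{"dx":-0.03,"dy":0,"dz":0,"rx":0,"ry":0,"rz":0,"grip":1},{"dx":-0.11,"dy":0,"dz":0,"rx":0,"ry":0,"rz":0,"grip":1},{"dx":-0.2,"dy":0,"dz":0,"rx":0,"ry":0,"rz":0,"grip":1},{"dx":-0.28,"dy":0.01,"dz":0,"rx":0,"ry":0,"rz":0,"grip":1},{"dx":-0.36,"dy":0.06,"dz":0,"rx":0,"ry":0,"rz":0,"grip":1}]'
python3 -m creep '[{"dx":-0.03,"dy":0.1,"dz":0,"rx":0,"ry":0,"rz":0,"grip":1},{"dx":-0.05,"dy":0.22,"dz":0,"rx":0,"ry":0,"rz":0,"grip":1},{"dx":-0.08,"dy":0.35,"dz":0,"rx":0,"ry":0,"rz":0,"grip":1},{"dx":-0.1,"dy":0.46,"dz":0,"rx":0,"ry":0,"rz":0,"grip":1},{"dx":-0.1,"dy":0.54,"dz":0,"rx":0,"ry":0,"rz":0,"grip":1}]'
python3 -m creep '[{"dx":0,"dy":0.03,"dz":-0.02,"rx":0,"ry":0,"rz":0,"grip":1},{"dx":0,"dy":0.04,"dz":-0.07,"rx":0,"ry":0,"rz":0,"grip":1},{"dx":0,"dy":0.04,"dz":-0.12,"rx":0,"ry":0,"rz":0,"grip":1},{"dx":0,"dy":0.04,"dz":-0.155,"rx":0,"ry":0,"rz":0,"grip":1},{"dx":0,"dy":0.04,"dz":-0.168,"rx":0,"ry":0,"rz":0,"grip":1}]'
python3 -m creep '[{"dx":0,"dy":0,"dz":-0.003,"rx":0,"ry":0,"rz":0,"grip":1},{"dx":0,"dy":0,"dz":-0.006,"rx":0,"ry":0,"rz":0,"grip":1},{"dx":0,"dy":0,"dz":-0.009,"rx":0,"ry":0,"rz":0,"grip":1},{"dx":0,"dy":0,"dz":-0.011,"rx":0,"ry":0,"rz":0,"grip":1},{"dx":0,"dy":0,"dz":-0.011,"rx":0,"ry":0,"rz":0,"grip":1}]'
python3 - <<'E'
from h import *
f=lambda i:cv2.resize(i[:,:,::-1],None,fx=3,fy=3,interpolation=cv2.INTER_CUBIC)
cv2.imwrite("pics/k6.png",f(get_image("side")[100:290,300:560]))
E
```

```text
clock: 11.7
eef_pos: [584.5, -29.7, 225.4]
tool_rot: [3.139, -0.0, 1.525]
force: [0.3, -0.2, -3.6]
width: 32.0
gripper_force: 60.1
clock: 12.32
eef_pos: [437.1, -6.3, 223.3]
tool_rot: [-3.14, 0.0, 1.522]
force: [0.1, 1.0, -3.5]
width: 32.0
gripper_force: 60.2
clock: 12.95
eef_pos: [397.3, 212.1, 223.2]
tool_rot: [-3.139, 0.0, 1.527]
force: [0.9, -0.3, -3.3]
width: 32.4
gripper_force: 60.4
clock: 13.58
eef_pos: [399.1, 225.3, 155.6]
tool_rot: [-3.14, 0.001, 1.523]
force: [-0.4, -0.1, -3.7]
width: 31.9
gripper_force: 60.2
clock: 14.2
eef_pos: [400.1, 226.8, 152.6]
tool_rot: [3.141, -0.001, 1.524]
force: [-0.2, -0.0, 4.0]
width: 32.2
gripper_force: 61.0
```

View pics/k6.png

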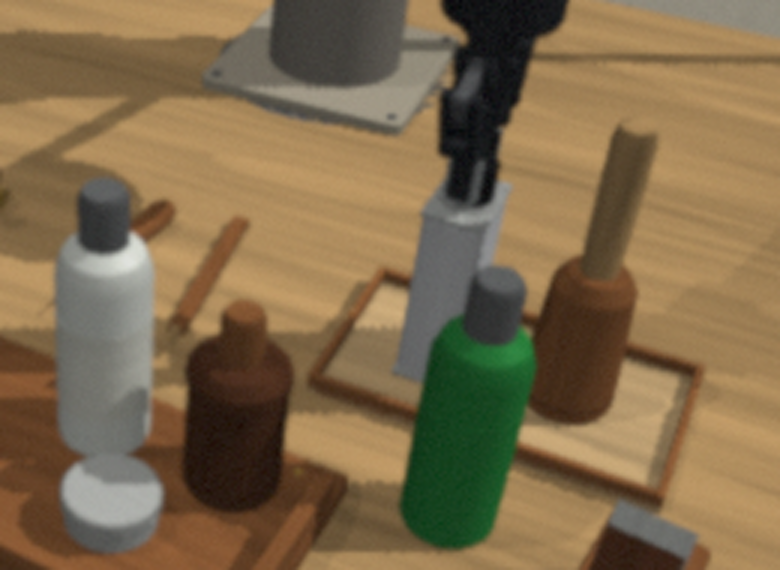

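The can stands in the tray at side (450,220), next to the mallet. I release it, rise, and measure the uncovered stone from the top camera.

```bash
python3 -m creep '[{"dx":0,"dy":0,"dz":0,"rx":0,"ry":0,"rz":0,"grip":0.1},{"dx":0,"dy":0,"dz":0,"rx":0,"ry":0,"rz":0,"grip":0},{"dx":0,"dy":0,"dz":0,"rx":0,"ry":0,"rz":0,"grip":-0.5},{"dx":0,"dy":0,"dz":0,"rx":0,"ry":0,"rz":0,"grip":-1},{"dx":0,"dy":0,"dz":0,"rx":0,"ry":0,"rz":0,"grip":-1}]'
python3 -m creep '[{"dx":0,"dy":0,"dz":0.04,"rx":0,"ry":0,"rz":0,"grip":-1},{"dx":0,"dy":0,"dz":0.1,"rx":0,"ry":0,"rz":0,"grip":-1},{"dx":0,"dy":0,"dz":0.16,"rx":0,"ry":0,"rz":0,"grip":-1},{"dx":0,"dy":0,"dz":0.22,"rx":0,"ry":0,"rz":0,"grip":-1},{"dx":0,"dy":0,"dz":0.22,"rx":0,"ry":0,"rz":0,"grip":-1}]'
python3 - <<'E'
from h import *
np.set_printoptions(precision=1,suppress=True)
im=get_image("top");cv2.imwrite("pics/t7.png",cv2.resize(im[90:225,230:430,::-1],None,fx=4,fy=4,interpolation=cv2.INTER_CUBIC))
hsv=cv2.cvtColor(im,cv2.COLOR_RGB2HSV);m=((hsv[...,1]<60)).astype(np.uint8);m[:,:325]=0;m[:,420:]=0;m[:125]=0;m[200:]=0
cs=cv2.findContours(m,cv2.RETR_EXTERNAL,cv2.CHAIN_APPROX_NONE)[0];c=max(cs,key=cv2.contourArea)
r=cv2.minAreaRect(c);print(r)
p=np.array([onz("top",q,43)[:2] for q in cv2.boxPoints(r)]);print(p,p.mean(0),[np.linalg.norm(p[i]-p[i-1]).round(1) for i in range(4)])
E
```

```text
clock: 14.88
eef_pos: [399.6, 226.5, 152.1]
tool_rot: [-3.142, 0.0, 1.524]
force: [0.2, 0.0, 0.5]
width: 85.2
gripper_force: 0.0
clock: 15.5
eef_pos: [400.6, 227.1, 241.4]
tool_rot: [3.139, -0.002, 1.525]
force: [0.5, 0.5, 0.4]
width: 85.6
gripper_force: 0.0
((370.51123046875, 155.9259490966797), (60.25171661376953, 24.98753547668457), 8.615649223327637)
[[ 629.2  -17.3]
 [ 683.9  -20.6]
 [ 676.4 -146.3]
 [ 622.  -141.1]] [652.9 -81.3] [np.float64(124.0), np.float64(54.7), np.float64(125.9), np.float64(54.7)]
```

View pics/t7.png

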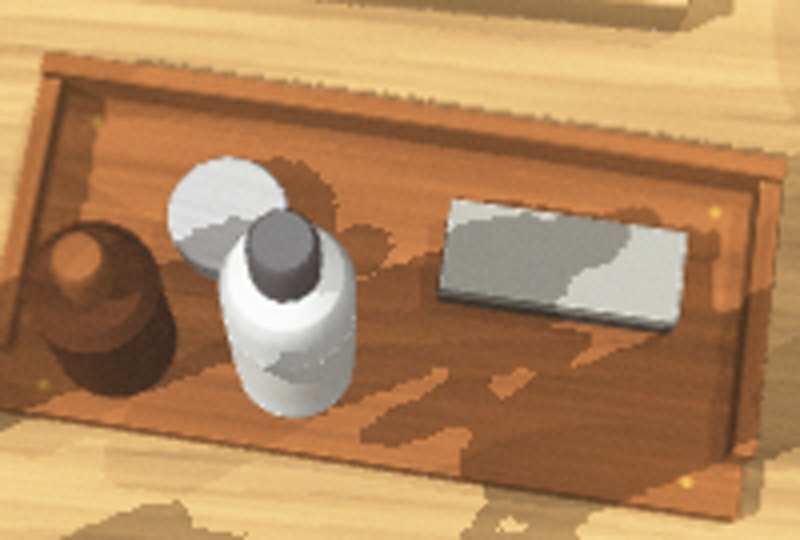

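The stone lies clear now, with its top face between (343,140), (402,148) and (340,163). Its centre is (655.5,-81.5) and its yaw about -3°.

```bash
python3 -m creep '[{"dx":0.1,"dy":-0.12,"dz":0,"rx":0,"ry":0,"rz":0,"grip":-0.62},{"dx":0.2,"dy":-0.24,"dz":0,"rx":0,"ry":0,"rz":0,"grip":-0.62},{"dx":0.3,"dy":-0.36,"dz":0,"rx":0,"ry":0,"rz":0,"grip":-0.62},{"dx":0.4,"dy":-0.48,"dz":0,"rx":0,"ry":0,"rz":0,"grip":-0.62},{"dx":0.47,"dy":-0.57,"dz":0,"rx":0,"ry":0,"rz":0,"grip":-0.62}]'
python3 -m creep '[{"dx":0.08,"dy":-0.1,"dz":0,"rx":0,"ry":0,"rz":-0.0015,"grip":-0.62},{"dx":0.15,"dy":-0.18,"dz":0,"rx":0,"ry":0,"rz":-0.0015,"grip":-0.62},{"dx":0.169,"dy":-0.2,"dz":-0.08,"rx":0,"ry":0,"rz":-0.0015,"grip":-0.62},{"dx":0.169,"dy":-0.2,"dz":-0.2,"rx":0,"ry":0,"rz":-0.0015,"grip":-0.62},{"dx":0.169,"dy":-0.2,"dz":-0.32,"rx":0,"ry":0,"rz":-0.0015,"grip":-0.62}]'
python3 -m creep '[{"dx":0,"dy":0,"dz":-0.03,"rx":0,"ry":0,"rz":0,"grip":-0.62},{"dx":0,"dy":0,"dz":-0.06,"rx":0,"ry":0,"rz":0,"grip":-0.62},{"dx":0,"dy":0,"dz":-0.08,"rx":0,"ry":0,"rz":0,"grip":-0.62},{"dx":0,"dy":0,"dz":-0.08,"rx":0,"ry":0,"rz":0,"grip":-0.62},{"dx":0,"dy":0,"dz":-0.08,"rx":0,"ry":0,"rz":0,"grip":-0.62}]'
python3 - <<'E'
from h import *
f=lambda i:cv2.resize(i[:,:,::-1],None,fx=4,fy=4,interpolation=cv2.INTER_CUBIC)
cv2.imwrite("pics/s8.png",f(get_image("side")[140:285,190:360]))
E
```

```text
clock: 16.18
eef_pos: [588.4, -4.2, 238.6]
tool_rot: [-3.14, 0.001, 1.522]
force: [0.1, 0.1, 0.3]
width: 69.1
gripper_force: 0.0
clock: 16.8
eef_pos: [654.4, -81.6, 109.2]
tool_rot: [-3.14, -0.0, 1.514]
force: [-0.5, 0.3, -1.0]
width: 69.5
gripper_force: 0.0
clock: 17.42
eef_pos: [656.0, -81.5, 81.2]
tool_rot: [3.14, 0.0, 1.515]
force: [0.8, 0.2, 0.3]
width: 68.9
gripper_force: 0.0
```

View pics/s8.png

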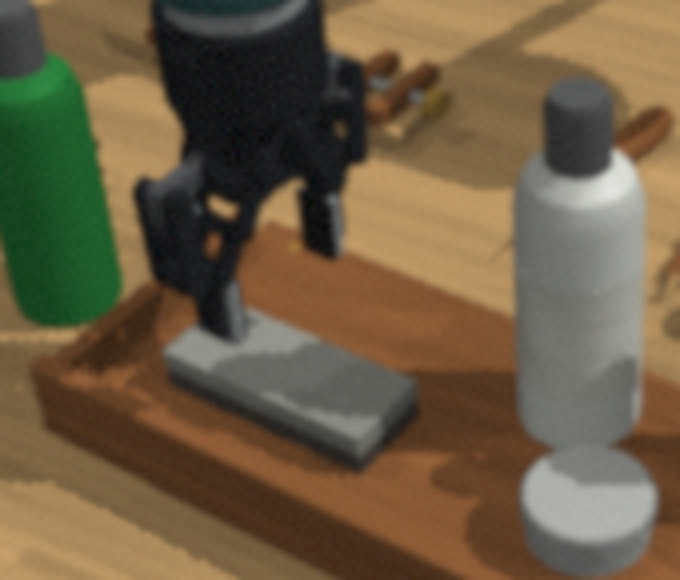

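```bash
python3 - <<'E'
from h import *
np.set_printoptions(precision=1,suppress=True)
b=lambda x,y:(190+(x+.5)/4-.5,140+(y+.5)/4-.5)
for z in(81,88,95): print(z,(proj("side",[[656,-81.5,z],[656-36,-81.5+1.9,z],[656+36,-81.5-1.9,z]])-[190,140])*4)
s=np.array([onz("side",b(*p),43)[:2] for p in[(165,352),(260,310),(415,380),(360,450)]]);print(s,s.mean(0),[np.linalg.norm(s[i]-s[i-1]).round(1) for i in range(4)])
print((proj("side",[[655.5,-81.5,43]])-[190,140])*4)
E
```

```text
81 [[274.6 304.3]
 [319.3 265. ]
 [227.5 345.8]]
88 [[273.1 293.4]
 [318.  254.2]
 [225.7 334.8]]
95 [[271.5 282.4]
 [316.7 243.3]
 [223.9 323.6]]
[[ 678.  -140.7]
 [ 627.8 -117.2]
 [ 635.2  -16.2]
 [ 689.7  -13.1]] [657.7 -71.8] [np.float64(128.1), np.float64(55.4), np.float64(101.3), np.float64(54.5)]
[[283.3 361.1]]
```

The tips' midpoint is within about 2 mm of the stone's centre. I nudge it in y, descend and grip.

```bash
python3 -m creep '[{"dx":0,"dy":0.004,"dz":-0.04,"rx":0,"ry":0,"rz":0,"grip":-0.62},{"dx":0,"dy":0.004,"dz":-0.08,"rx":0,"ry":0,"rz":0,"grip":-0.62},{"dx":0,"dy":0.004,"dz":-0.12,"rx":0,"ry":0,"rz":0,"grip":-0.62},{"dx":0,"dy":0.004,"dz":-0.15,"rx":0,"ry":0,"rz":0,"grip":-0.62},{"dx":0,"dy":0.004,"dz":-0.155,"rx":0,"ry":0,"rz":0,"grip":-0.62}]'; python3 -m creep '[{"dx":0,"dy":0,"dz":0,"rx":0,"ry":0,"rz":0,"grip":-0.5},{"dx":0,"dy":0,"dz":0,"rx":0,"ry":0,"rz":0,"grip":-0.35},{"dx":0,"dy":0,"dz":0,"rx":0,"ry":0,"rz":0,"grip":-0.2},{"dx":0,"dy":0,"dz":0,"rx":0,"ry":0,"rz":0,"grip":1},{"dx":0,"dy":0,"dz":0,"rx":0,"ry":0,"rz":0,"grip":1}]'
```

```text
clock: 18.1
eef_pos: [654.4, -79.9, 16.6]
tool_rot: [-3.139, -0.0, 1.515]
force: [-0.4, -1.1, 0.1]
width: 69.0
gripper_force: 0.0
clock: 18.73
eef_pos: [656.2, -80.0, 19.2]
tool_rot: [3.14, 0.0, 1.515]
force: [0.2, -0.7, 5.6]
width: 48.9
gripper_force: 64.1
```

```bash
python3 -m creep '[{"dx":0,"dy":0,"dz":0.02,"rx":0,"ry":0,"rz":0,"grip":1},{"dx":0,"dy":0,"dz":0.06,"rx":0,"ry":0,"rz":0,"grip":1},{"dx":0,"dy":0,"dz":0.12,"rx":0,"ry":0,"rz":0,"grip":1},{"dx":0,"dy":0,"dz":0.18,"rx":0,"ry":0,"rz":0,"grip":1},{"dx":0,"dy":0,"dz":0.2,"rx":0,"ry":0,"rz":0,"grip":1}]'
```

```text
clock: 19.35
eef_pos: [656.1, -80.1, 100.2]
tool_rot: [3.139, 0.0, 1.515]
force: [-0.2, -0.3, -3.9]
width: 48.9
gripper_force: 63.3
```

```bash
python3 -m creep '[{"dx":-0.04,"dy":0,"dz":0.02,"rx":0,"ry":0,"rz":0,"grip":1},{"dx":-0.12,"dy":0,"dz":0.04,"rx":0,"ry":0,"rz":0,"grip":1},{"dx":-0.22,"dy":0,"dz":0.04,"rx":0,"ry":0,"rz":0,"grip":1},{"dx":-0.32,"dy":0,"dz":0.04,"rx":0,"ry":0,"rz":0,"grip":1},{"dx":-0.42,"dy":-0.03,"dz":0.04,"rx":0,"ry":0,"rz":0,"grip":1}]'
python3 -m creep '[{"dx":-0.08,"dy":-0.1,"dz":0,"rx":0,"ry":0,"rz":0,"grip":1},{"dx":-0.15,"dy":-0.2,"dz":0,"rx":0,"ry":0,"rz":0,"grip":1},{"dx":-0.21,"dy":-0.32,"dz":0,"rx":0,"ry":0,"rz":0,"grip":1},{"dx":-0.24,"dy":-0.42,"dz":0,"rx":0,"ry":0,"rz":0,"grip":1},{"dx":-0.246,"dy":-0.485,"dz":0,"rx":0,"ry":0,"rz":0,"grip":1}]'
python3 -m creep '[{"dx":0,"dy":0,"dz":-0.03,"rx":0,"ry":0,"rz":0,"grip":1},{"dx":0,"dy":0,"dz":-0.06,"rx":0,"ry":0,"rz":0,"grip":1},{"dx":0,"dy":0,"dz":-0.1,"rx":0,"ry":0,"rz":0,"grip":1},{"dx":0,"dy":0,"dz":-0.12,"rx":0,"ry":0,"rz":0,"grip":1},{"dx":0,"dy":0,"dz":-0.12,"rx":0,"ry":0,"rz":0,"grip":1}]'
python3 - <<'E'
from h import *
f=lambda i:cv2.resize(i[:,:,::-1],None,fx=3.5,fy=3.5,interpolation=cv2.INTER_CUBIC)
a=f(get_image("top")[225:325,380:530]);b=f(get_image("side")[110:180,200:350]);cv2.imwrite("pics/h9.png",np.vstack([a,b]))
E
```

```text
clock: 19.98
eef_pos: [485.6, -90.8, 114.0]
tool_rot: [-3.141, -0.001, 1.517]
force: [-0.7, -0.9, -3.0]
width: 48.7
gripper_force: 63.3
clock: 20.6
eef_pos: [387.2, -288.2, 114.2]
tool_rot: [-3.141, 0.001, 1.512]
force: [-0.2, 0.1, -3.9]
width: 49.1
gripper_force: 63.1
clock: 21.22
eef_pos: [388.6, -284.8, 65.4]
tool_rot: [-3.14, -0.001, 1.516]
force: [-0.1, 0.2, -3.5]
width: 48.9
gripper_force: 63.1
```

View pics/h9.png

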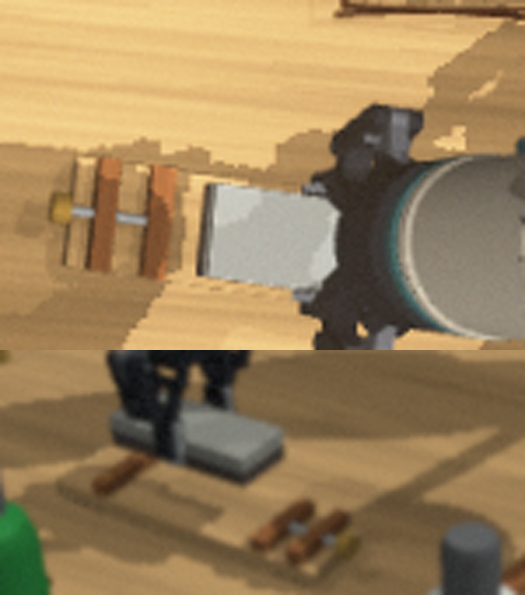

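```bash
python3 - <<'E'
from h import *
np.set_printoptions(precision=1,suppress=True)
a=lambda x,y:(380+(x+.5)/3.5-.5,225+(y+.5)/3.5-.5)
b=lambda x,y:(200+(x+.5)/3.5-.5,110+(y-350+.5)/3.5-.5)
s=np.array([onz("top",a(*p),90)[:2] for p in[(216,185),(208,277)]]);print("stone end",s,s.mean(0),np.linalg.norm(s[0]-s[1]))
th=np.radians(-3.0);print("stone centre",s.mean(0)+62.5*np.array([np.sin(th),-np.cos(th)]))
h=np.array([onz("top",a(*p),32)[:2] for p in[(177,168),(164,278)]]);print("jaw inner",h,h.mean(0))
th=np.radians(-3.29);print("holder centre",h.mean(0)+69.5*np.array([np.sin(th),-np.cos(th)]))
print("side stone near corners z90",[onz("side",b(*p),90)[:2] for p in[(284,432),(245,470),(110,410)]])
E
```

```text
stone end [[ 414.1 -224.2]
 [ 365.9 -222.2]] [ 390.  -223.2] 48.31564296533059
stone centre [ 386.7 -285.6]
jaw inner [[ 425.2 -218.4]
 [ 363.  -214.1]] [ 394.1 -216.3]
holder centre [ 390.1 -285.7]
side stone near corners z90 [array([ 372.2, -216.5]), array([ 429.3, -211. ]), array([ 403.8, -350.6])]
```

Stone and holder centres agree in y (-285.6 and -285.7), and the yaw is square. I nudge x by 1.6 mm and lower gently.

```bash
python3 -m creep '[{"dx":0.004,"dy":0,"dz":-0.03,"rx":0,"ry":0,"rz":0,"grip":1},{"dx":0.004,"dy":0,"dz":-0.06,"rx":0,"ry":0,"rz":0,"grip":1},{"dx":0.004,"dy":0,"dz":-0.085,"rx":0,"ry":0,"rz":0,"grip":1},{"dx":0.004,"dy":0,"dz":-0.1,"rx":0,"ry":0,"rz":0,"grip":1},{"dx":0.004,"dy":0,"dz":-0.107,"rx":0,"ry":0,"rz":0,"grip":1}]'
python3 -m creep '[{"dx":0,"dy":0,"dz":-0.002,"rx":0,"ry":0,"rz":0,"grip":1},{"dx":0,"dy":0,"dz":-0.004,"rx":0,"ry":0,"rz":0,"grip":1},{"dx":0,"dy":0,"dz":-0.006,"rx":0,"ry":0,"rz":0,"grip":1},{"dx":0,"dy":0,"dz":-0.007,"rx":0,"ry":0,"rz":0,"grip":1},{"dx":0,"dy":0,"dz":-0.007,"rx":0,"ry":0,"rz":0,"grip":1}]'
```

```text
clock: 21.95
eef_pos: [390.2, -285.9, 22.8]
tool_rot: [-3.141, -0.0, 1.515]
force: [0.9, -0.4, -3.0]
width: 48.8
gripper_force: 63.2
clock: 22.58
eef_pos: [390.7, -286.0, 21.1]
tool_rot: [3.141, 0.0, 1.515]
force: [-1.0, 0.7, 6.2]
width: 48.7
gripper_force: 64.1
```

```bash
python3 -m creep '[{"dx":0,"dy":0,"dz":0,"rx":0,"ry":0,"rz":0,"grip":-0.25},{"dx":0,"dy":0,"dz":0,"rx":0,"ry":0,"rz":0,"grip":-0.4},{"dx":0,"dy":0,"dz":0,"rx":0,"ry":0,"rz":0,"grip":-0.6},{"dx":0,"dy":0,"dz":0,"rx":0,"ry":0,"rz":0,"grip":-0.7},{"dx":0,"dy":0,"dz":0,"rx":0,"ry":0,"rz":0,"grip":-0.7}]'
python3 -m creep '[{"dx":0,"dy":0,"dz":0.03,"rx":0,"ry":0,"rz":0,"grip":-0.7},{"dx":0,"dy":0,"dz":0.1,"rx":0,"ry":0,"rz":0,"grip":-0.7},{"dx":0,"dy":0,"dz":0.2,"rx":0,"ry":0,"rz":0,"grip":-0.7},{"dx":0,"dy":0.1,"dz":0.33,"rx":0,"ry":0,"rz":0,"grip":-1},{"dx":0.05,"dy":0.22,"dz":0.45,"rx":0,"ry":0,"rz":0,"grip":-1}]'
python3 -m creep '[{"dx":0.03,"dy":0.12,"dz":0.08,"rx":0,"ry":0,"rz":0.0015,"grip":-1},{"dx":0.06,"dy":0.25,"dz":0.17,"rx":0,"ry":0,"rz":0.0015,"grip":-1},{"dx":0.06,"dy":0.4,"dz":0.19,"rx":0,"ry":0,"rz":0.0015,"grip":-1},{"dx":0.05,"dy":0.53,"dz":0.19,"rx":0,"ry":0,"rz":0.0015,"grip":-1},{"dx":0.05,"dy":0.63,"dz":0.19,"rx":0,"ry":0,"rz":0.0015,"grip":-1}]'
python3 - <<'E'
from h import *
np.set_printoptions(precision=1,suppress=True)
print(ctrl.read_state()["eef_pos"])
t=get_image("top");s=get_image("side")
f=lambda i:cv2.resize(i[:,:,::-1],None,fx=5,fy=5,interpolation=cv2.INTER_CUBIC)
cv2.imwrite("pics/h10.png",np.vstack([f(t[265:325,390:515]),f(s[130:185,205:330])]))
E
```

```text
clock: 23.2
eef_pos: [390.4, -285.9, 20.5]
tool_rot: [-3.142, -0.0, 1.515]
force: [0.8, 0.1, 0.1]
width: 72.7
gripper_force: 0.0
clock: 23.82
eef_pos: [406.4, -205.2, 195.1]
tool_rot: [3.141, -0.0, 1.511]
force: [1.7, 0.1, 0.3]
width: 85.3
gripper_force: 0.0
clock: 24.45
eef_pos: [426.6, 48.9, 269.7]
tool_rot: [3.141, -0.001, 1.526]
force: [0.6, 0.0, -0.0]
width: 85.4
gripper_force: 0.0
[426.6  48.9 269.7]
```

View pics/h10.png

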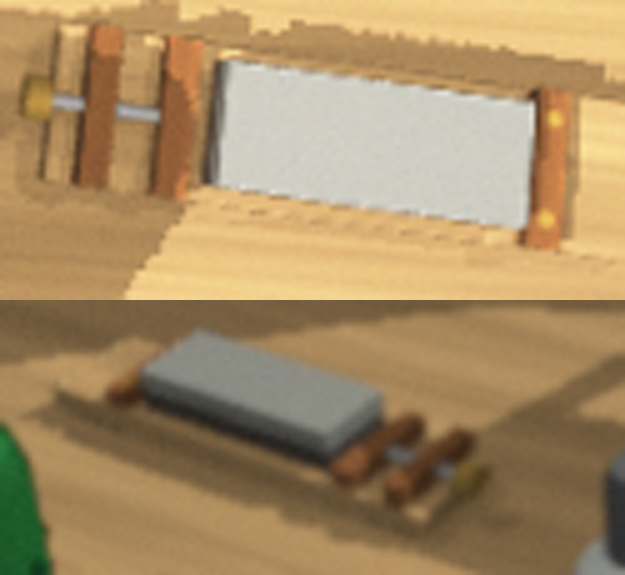

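```bash
python3 - <<'E'
from h import *
np.set_printoptions(precision=1,suppress=True)
a=lambda x,y:(390+(x+.5)/5-.5,265+(y+.5)/5-.5)
s=np.array([onz("top",a(*p),45)[:2] for p in[(231,60),(538,99),(527,229),(219,186)]]);print(s,s.mean(0),[np.linalg.norm(s[i]-s[i-1]).round(1) for i in range(4)])
h=np.array([onz("top",a(*p),32)[:2] for p in[(203,38),(187,197),(526,246),(541,92)]]);print(h,h.mean(0),np.linalg.norm(h[0]+h[1]-h[2]-h[3])/2)
E
```

```text
[[ 417.6 -226.4]
 [ 412.2 -351.4]
 [ 361.2 -348.3]
 [ 368.6 -224.1]] [ 389.9 -287.6] [np.float64(49.1), np.float64(125.1), np.float64(51.1), np.float64(124.5)]
[[ 426.1 -218.4]
 [ 363.2 -215.1]
 [ 354.4 -353.8]
 [ 415.8 -358.3]] [ 389.9 -286.4] 139.62579541611376
```

The stone sits square, 1.2 mm from the middle, light face up, with its corners at top (436,277) and (497,285). Now the can goes back first.

```bash
python3 -m creep '[{"dx":-0.01,"dy":0.1,"dz":0,"rx":0,"ry":0,"rz":0,"grip":-1},{"dx":-0.03,"dy":0.2,"dz":0,"rx":0,"ry":0,"rz":0,"grip":-1},{"dx":-0.05,"dy":0.32,"dz":0,"rx":0,"ry":0,"rz":0,"grip":-1},{"dx":-0.067,"dy":0.42,"dz":0,"rx":0,"ry":0,"rz":0,"grip":-1},{"dx":-0.067,"dy":0.444,"dz":0,"rx":0,"ry":0,"rz":0,"grip":-1}]'
python3 -m creep '[{"dx":0,"dy":0,"dz":-0.05,"rx":0,"ry":0,"rz":0,"grip":-1},{"dx":0,"dy":0,"dz":-0.1,"rx":0,"ry":0,"rz":0,"grip":-1},{"dx":0,"dy":0,"dz":-0.13,"rx":0,"ry":0,"rz":0,"grip":-1},{"dx":0,"dy":0,"dz":-0.13,"rx":0,"ry":0,"rz":0,"grip":-1},{"dx":0,"dy":0,"dz":-0.13,"rx":0,"ry":0,"rz":0,"grip":-1}]'
```

```text
clock: 25.18
eef_pos: [399.9, 226.0, 269.2]
tool_rot: [-3.141, -0.001, 1.528]
force: [-1.3, 0.5, -0.2]
width: 85.2
gripper_force: 0.0
clock: 25.8
eef_pos: [401.2, 223.9, 217.4]
tool_rot: [3.141, -0.001, 1.524]
force: [-0.2, 0.0, 0.2]
width: 85.4
gripper_force: 0.0
```

```bash
python3 -m creep '[{"dx":-0.003,"dy":0.007,"dz":-0.05,"rx":0,"ry":0,"rz":0,"grip":-1},{"dx":-0.003,"dy":0.007,"dz":-0.1,"rx":0,"ry":0,"rz":0,"grip":-1},{"dx":-0.003,"dy":0.007,"dz":-0.14,"rx":0,"ry":0,"rz":0,"grip":-1},{"dx":-0.003,"dy":0.007,"dz":-0.162,"rx":0,"ry":0,"rz":0,"grip":-1},{"dx":-0.003,"dy":0.007,"dz":-0.162,"rx":0,"ry":0,"rz":0,"grip":-1}]'
python3 -m creep '[{"dx":0,"dy":0,"dz":0,"rx":0,"ry":0,"rz":0,"grip":-1},{"dx":0,"dy":0,"dz":0,"rx":0,"ry":0,"rz":0,"grip":-1},{"dx":0,"dy":0,"dz":0,"rx":0,"ry":0,"rz":0,"grip":-1},{"dx":0,"dy":0,"dz":0,"rx":0,"ry":0,"rz":0,"grip":-1},{"dx":0,"dy":0,"dz":0,"rx":0,"ry":0,"rz":0,"grip":-1}]'
```

```text
clock: 26.42
eef_pos: [399.5, 226.9, 152.1]
tool_rot: [-3.141, 0.0, 1.524]
force: [-0.4, -0.3, 0.1]
width: 85.5
gripper_force: 0.0
clock: 27.05
eef_pos: [399.4, 227.0, 152.1]
tool_rot: [3.142, -0.0, 1.525]
force: [-0.0, 0.2, 0.4]
width: 85.1
gripper_force: 0.0
```

```bash
python3 -m creep '[{"dx":0,"dy":0,"dz":0,"rx":0,"ry":0,"rz":0,"grip":-0.2},{"dx":0,"dy":0,"dz":0,"rx":0,"ry":0,"rz":0,"grip":0.1},{"dx":0,"dy":0,"dz":0,"rx":0,"ry":0,"rz":0,"grip":1},{"dx":0,"dy":0,"dz":0,"rx":0,"ry":0,"rz":0,"grip":1},{"dx":0,"dy":0,"dz":0,"rx":0,"ry":0,"rz":0,"grip":1}]'
python3 -m creep '[{"dx":0,"dy":0,"dz":0.02,"rx":0,"ry":0,"rz":0,"grip":1},{"dx":0,"dy":0,"dz":0.06,"rx":0,"ry":0,"rz":0,"grip":1},{"dx":0,"dy":0,"dz":0.11,"rx":0,"ry":0,"rz":0,"grip":1},{"dx":0,"dy":0,"dz":0.16,"rx":0,"ry":0,"rz":0,"grip":1},{"dx":0,"dy":0,"dz":0.18,"rx":0,"ry":0,"rz":0,"grip":1}]'
python3 -m creep '[{"dx":0,"dy":-0.06,"dz":0,"rx":0,"ry":0,"rz":0,"grip":1},{"dx":0.02,"dy":-0.18,"dz":0,"rx":0,"ry":0,"rz":0,"grip":1},{"dx":0.05,"dy":-0.31,"dz":0,"rx":0,"ry":0,"rz":0,"grip":1},{"dx":0.08,"dy":-0.44,"dz":0,"rx":0,"ry":0,"rz":0,"grip":1},{"dx":0.1,"dy":-0.55,"dz":0,"rx":0,"ry":0,"rz":0,"grip":1}]'
python3 -m creep '[{"dx":0.05,"dy":-0.06,"dz":0,"rx":0,"ry":0,"rz":0,"grip":1},{"dx":0.13,"dy":-0.091,"dz":0,"rx":0,"ry":0,"rz":0,"grip":1},{"dx":0.23,"dy":-0.091,"dz":0,"rx":0,"ry":0,"rz":0,"grip":1},{"dx":0.32,"dy":-0.091,"dz":0,"rx":0,"ry":0,"rz":0,"grip":1},{"dx":0.364,"dy":-0.091,"dz":0,"rx":0,"ry":0,"rz":0,"grip":1}]'
python3 -m creep '[{"dx":0,"dy":0,"dz":-0.02,"rx":0,"ry":0,"rz":0,"grip":1},{"dx":0,"dy":0,"dz":-0.06,"rx":0,"ry":0,"rz":0,"grip":1},{"dx":0,"dy":0,"dz":-0.1,"rx":0,"ry":0,"rz":0,"grip":1},{"dx":0,"dy":0,"dz":-0.12,"rx":0,"ry":0,"rz":0,"grip":1},{"dx":0,"dy":0,"dz":-0.12,"rx":0,"ry":0,"rz":0,"grip":1}]'
```

```text
clock: 27.68
eef_pos: [400.2, 227.0, 152.3]
tool_rot: [3.14, -0.001, 1.524]
force: [2.0, -1.1, 2.8]
width: 32.3
gripper_force: 59.5
clock: 28.3
eef_pos: [399.0, 227.0, 224.7]
tool_rot: [-3.141, -0.0, 1.525]
force: [-0.1, 0.1, -4.7]
width: 32.2
gripper_force: 60.2
clock: 28.92
eef_pos: [438.9, 5.0, 223.6]
tool_rot: [-3.14, 0.0, 1.524]
force: [0.1, -0.3, -3.2]
width: 32.1
gripper_force: 60.1
clock: 29.55
eef_pos: [586.0, -29.1, 222.9]
tool_rot: [-3.14, -0.0, 1.525]
force: [0.3, 0.7, -3.4]
width: 32.1
gripper_force: 60.3
clock: 30.18
eef_pos: [584.2, -29.4, 175.2]
tool_rot: [-3.14, -0.0, 1.524]
force: [0.4, 0.6, -3.0]
width: 31.8
gripper_force: 60.4
```

```bash
python3 -m creep '[{"dx":0.001,"dy":0,"dz":-0.008,"rx":0,"ry":0,"rz":0,"grip":1},{"dx":0.001,"dy":0,"dz":-0.016,"rx":0,"ry":0,"rz":0,"grip":1},{"dx":0.001,"dy":0,"dz":-0.022,"rx":0,"ry":0,"rz":0,"grip":1},{"dx":0.001,"dy":0,"dz":-0.026,"rx":0,"ry":0,"rz":0,"grip":1},{"dx":0.001,"dy":0,"dz":-0.027,"rx":0,"ry":0,"rz":0,"grip":1}]'
```

```text
clock: 30.8
eef_pos: [585.4, -29.5, 165.2]
tool_rot: [-3.142, -0.0, 1.524]
force: [0.9, 0.2, -3.8]
width: 32.2
gripper_force: 60.4
```

```bash
python3 -m creep '[{"dx":0,"dy":0,"dz":-0.001,"rx":0,"ry":0,"rz":0,"grip":1},{"dx":0,"dy":0,"dz":-0.002,"rx":0,"ry":0,"rz":0,"grip":1},{"dx":0,"dy":0,"dz":-0.003,"rx":0,"ry":0,"rz":0,"grip":1},{"dx":0,"dy":0,"dz":-0.003,"rx":0,"ry":0,"rz":0,"grip":1},{"dx":0,"dy":0,"dz":-0.003,"rx":0,"ry":0,"rz":0,"grip":1}]'
```

```text
clock: 31.42
eef_pos: [585.6, -29.5, 164.3]
tool_rot: [3.141, -0.0, 1.524]
force: [-0.5, -0.6, -0.6]
width: 32.1
gripper_force: 60.7
```

```bash
python3 -m creep '[{"dx":0,"dy":0,"dz":0,"rx":0,"ry":0,"rz":0,"grip":0.1},{"dx":0,"dy":0,"dz":0,"rx":0,"ry":0,"rz":0,"grip":0},{"dx":0,"dy":0,"dz":0,"rx":0,"ry":0,"rz":0,"grip":-0.5},{"dx":0,"dy":0,"dz":0,"rx":0,"ry":0,"rz":0,"grip":-1},{"dx":0,"dy":0,"dz":0,"rx":0,"ry":0,"rz":0,"grip":-1}]'
python3 -m creep '[{"dx":0,"dy":0,"dz":0.04,"rx":0,"ry":0,"rz":0,"grip":-1},{"dx":0,"dy":0,"dz":0.1,"rx":0,"ry":0,"rz":0,"grip":-1},{"dx":0,"dy":0,"dz":0.18,"rx":0,"ry":0,"rz":0,"grip":-1},{"dx":0,"dy":0,"dz":0.25,"rx":0,"ry":0,"rz":0,"grip":-1},{"dx":0,"dy":0,"dz":0.27,"rx":0,"ry":0,"rz":0,"grip":-1}]'
python3 -m creep '[{"dx":-0.08,"dy":0.05,"dz":0,"rx":0,"ry":0,"rz":0,"grip":-1},{"dx":-0.16,"dy":0.12,"dz":0,"rx":0,"ry":0,"rz":0,"grip":-1},{"dx":-0.23,"dy":0.22,"dz":0,"rx":0,"ry":0,"rz":0,"grip":-1},{"dx":-0.3,"dy":0.32,"dz":0,"rx":0,"ry":0,"rz":0,"grip":-1},{"dx":-0.36,"dy":0.43,"dz":0,"rx":0,"ry":0,"rz":0,"grip":-1}]'
python3 -m creep '[{"dx":-0.03,"dy":0.1,"dz":0,"rx":0,"ry":0,"rz":0,"grip":-1},{"dx":-0.06,"dy":0.2,"dz":0,"rx":0,"ry":0,"rz":0,"grip":-1},{"dx":-0.09,"dy":0.32,"dz":0,"rx":0,"ry":0,"rz":0,"grip":-1},{"dx":-0.105,"dy":0.43,"dz":0,"rx":0,"ry":0,"rz":0,"grip":-1},{"dx":-0.105,"dy":0.462,"dz":0,"rx":0,"ry":0,"rz":0,"grip":-1}]'
python3 -m creep '[{"dx":0,"dy":0,"dz":0,"rx":0,"ry":0,"rz":0,"grip":-1},{"dx":0,"dy":0,"dz":0,"rx":0,"ry":0,"rz":0,"grip":-1},{"dx":0,"dy":0,"dz":0,"rx":0,"ry":0,"rz":0,"grip":-1},{"dx":0,"dy":0,"dz":0,"rx":0,"ry":0,"rz":0,"grip":-1},{"dx":0,"dy":0,"dz":0,"rx":0,"ry":0,"rz":0,"grip":-1}]'
```

```text
clock: 32.05
eef_pos: [585.4, -29.5, 164.1]
tool_rot: [3.142, -0.0, 1.524]
force: [0.3, -0.2, 0.4]
width: 85.3
gripper_force: 0.0
clock: 32.67
eef_pos: [586.6, -29.8, 274.7]
tool_rot: [3.137, -0.0, 1.524]
force: [-0.0, -0.0, 0.1]
width: 85.2
gripper_force: 0.0
clock: 33.3
eef_pos: [439.9, 143.3, 271.8]
tool_rot: [-3.141, 0.0, 1.524]
force: [1.2, 0.4, -0.3]
width: 85.4
gripper_force: 0.0
clock: 33.92
eef_pos: [397.8, 330.4, 271.4]
tool_rot: [-3.14, -0.0, 1.529]
force: [-0.3, 0.1, -0.3]
width: 85.5
gripper_force: 0.0
clock: 34.55
eef_pos: [399.6, 327.0, 272.1]
tool_rot: [3.141, -0.0, 1.524]
force: [0.2, -0.0, -0.3]
width: 85.3
gripper_force: 0.0
```

Now (399.6,327.0,272.1). The target is z 176.

```bash
python3 -m creep '[{"dx":-0.001,"dy":0.001,"dz":-0.05,"rx":0,"ry":0,"rz":0,"grip":-1},{"dx":-0.001,"dy":0.001,"dz":-0.11,"rx":0,"ry":0,"rz":0,"grip":-1},{"dx":-0.001,"dy":0.001,"dz":-0.17,"rx":0,"ry":0,"rz":0,"grip":-1},{"dx":-0.001,"dy":0.001,"dz":-0.22,"rx":0,"ry":0,"rz":0,"grip":-1},{"dx":-0.001,"dy":0.001,"dz":-0.24,"rx":0,"ry":0,"rz":0,"grip":-1}]'
python3 -m creep '[{"dx":0,"dy":0,"dz":0,"rx":0,"ry":0,"rz":0,"grip":-1},{"dx":0,"dy":0,"dz":0,"rx":0,"ry":0,"rz":0,"grip":-0.1},{"dx":0,"dy":0,"dz":0,"rx":0,"ry":0,"rz":0,"grip":0.2},{"dx":0,"dy":0,"dz":0,"rx":0,"ry":0,"rz":0,"grip":1},{"dx":0,"dy":0,"dz":0,"rx":0,"ry":0,"rz":0,"grip":1}]'
python3 -m creep '[{"dx":0,"dy":0,"dz":0,"rx":0,"ry":0,"rz":0,"grip":1},{"dx":0,"dy":0,"dz":0.02,"rx":0,"ry":0,"rz":0,"grip":1},{"dx":0,"dy":0,"dz":0.07,"rx":0,"ry":0,"rz":0,"grip":1},{"dx":0,"dy":0,"dz":0.13,"rx":0,"ry":0,"rz":0,"grip":1},{"dx":0,"dy":0,"dz":0.18,"rx":0,"ry":0,"rz":0,"grip":1}]'
```

```text
clock: 35.17
eef_pos: [398.6, 327.3, 175.1]
tool_rot: [-3.14, 0.001, 1.524]
force: [-1.0, 0.4, 0.1]
width: 85.5
gripper_force: 0.0
clock: 35.8
eef_pos: [399.6, 328.0, 176.6]
tool_rot: [3.14, -0.001, 1.524]
force: [0.3, 0.1, 4.6]
width: 26.8
gripper_force: 59.0
clock: 36.42
eef_pos: [398.3, 327.4, 248.5]
tool_rot: [-3.14, 0.001, 1.525]
force: [0.5, -0.1, -4.1]
width: 26.5
gripper_force: 59.4
```

```bash
python3 -m creep '[{"dx":0,"dy":-0.06,"dz":0,"rx":0,"ry":0,"rz":0,"grip":1},{"dx":0,"dy":-0.17,"dz":0,"rx":0,"ry":0,"rz":0,"grip":1},{"dx":0.02,"dy":-0.29,"dz":0,"rx":0,"ry":0,"rz":0,"grip":1},{"dx":0.04,"dy":-0.41,"dz":0,"rx":0,"ry":0,"rz":0,"grip":1},{"dx":0.06,"dy":-0.53,"dz":0,"rx":0,"ry":0,"rz":0,"grip":1}]'
python3 -m creep '[{"dx":0.01,"dy":-0.12,"dz":0,"rx":0,"ry":0,"rz":0,"grip":1},{"dx":0.02,"dy":-0.25,"dz":0,"rx":0,"ry":0,"rz":0,"grip":1},{"dx":0.03,"dy":-0.38,"dz":0,"rx":0,"ry":0,"rz":0,"grip":1},{"dx":0.05,"dy":-0.49,"dz":0,"rx":0,"ry":0,"rz":0,"grip":1},{"dx":0.09,"dy":-0.57,"dz":0,"rx":0,"ry":0,"rz":0,"grip":1}]'
python3 -m creep '[{"dx":0.06,"dy":-0.016,"dz":0,"rx":0,"ry":0,"rz":0,"grip":1},{"dx":0.14,"dy":-0.016,"dz":0,"rx":0,"ry":0,"rz":0,"grip":1},{"dx":0.22,"dy":-0.016,"dz":0,"rx":0,"ry":0,"rz":0,"grip":1},{"dx":0.28,"dy":-0.016,"dz":0,"rx":0,"ry":0,"rz":0,"grip":1},{"dx":0.3,"dy":-0.016,"dz":0,"rx":0,"ry":0,"rz":0,"grip":1}]'
python3 -m creep '[{"dx":0,"dy":0,"dz":-0.02,"rx":0,"ry":0,"rz":0,"grip":1},{"dx":0,"dy":0,"dz":-0.06,"rx":0,"ry":0,"rz":0,"grip":1},{"dx":0,"dy":0,"dz":-0.1,"rx":0,"ry":0,"rz":0,"grip":1},{"dx":0,"dy":0,"dz":-0.12,"rx":0,"ry":0,"rz":0,"grip":1},{"dx":0,"dy":0,"dz":-0.12,"rx":0,"ry":0,"rz":0,"grip":1}]'
```

```text
clock: 37.05
eef_pos: [421.6, 113.0, 247.4]
tool_rot: [-3.139, 0.001, 1.524]
force: [0.2, -0.4, -3.1]
width: 26.7
gripper_force: 59.4
clock: 37.67
eef_pos: [456.5, -114.9, 247.4]
tool_rot: [-3.138, -0.0, 1.521]
force: [1.1, 0.5, -2.9]
width: 26.8
gripper_force: 59.4
clock: 38.3
eef_pos: [578.4, -119.0, 246.8]
tool_rot: [-3.139, 0.0, 1.524]
force: [-0.6, -0.8, -2.8]
width: 26.4
gripper_force: 59.5
clock: 38.92
eef_pos: [578.3, -118.6, 199.1]
tool_rot: [-3.14, -0.0, 1.524]
force: [-0.0, 0.3, -3.3]
width: 26.5
gripper_force: 59.6
```

```bash
python3 -m creep '[{"dx":0.003,"dy":-0.001,"dz":-0.01,"rx":0,"ry":0,"rz":0,"grip":1},{"dx":0.003,"dy":-0.001,"dz":-0.018,"rx":0,"ry":0,"rz":0,"grip":1},{"dx":0.003,"dy":-0.001,"dz":-0.023,"rx":0,"ry":0,"rz":0,"grip":1},{"dx":0.003,"dy":-0.001,"dz":-0.026,"rx":0,"ry":0,"rz":0,"grip":1},{"dx":0.003,"dy":-0.001,"dz":-0.026,"rx":0,"ry":0,"rz":0,"grip":1}]'
```

```text
clock: 39.55
eef_pos: [580.2, -119.1, 189.6]
tool_rot: [-3.142, -0.0, 1.525]
force: [-0.3, -0.1, -3.4]
width: 26.5
gripper_force: 59.5
```

```bash
python3 -m creep '[{"dx":0,"dy":0,"dz":-0.001,"rx":0,"ry":0,"rz":0,"grip":1},{"dx":0,"dy":0,"dz":-0.002,"rx":0,"ry":0,"rz":0,"grip":1},{"dx":0,"dy":0,"dz":-0.003,"rx":0,"ry":0,"rz":0,"grip":1},{"dx":0,"dy":0,"dz":-0.004,"rx":0,"ry":0,"rz":0,"grip":1},{"dx":0,"dy":0,"dz":-0.004,"rx":0,"ry":0,"rz":0,"grip":1}]'
```

```text
clock: 40.17
eef_pos: [580.5, -119.2, 188.6]
tool_rot: [3.141, 0.0, 1.524]
force: [-1.0, 1.1, 2.5]
width: 26.9
gripper_force: 60.0
```

Contact. I release, rise, back off to the front and look.

```bash
python3 -m creep '[{"dx":0,"dy":0,"dz":0,"rx":0,"ry":0,"rz":0,"grip":0.2},{"dx":0,"dy":0,"dz":0,"rx":0,"ry":0,"rz":0,"grip":0},{"dx":0,"dy":0,"dz":0,"rx":0,"ry":0,"rz":0,"grip":-0.5},{"dx":0,"dy":0,"dz":0,"rx":0,"ry":0,"rz":0,"grip":-1},{"dx":0,"dy":0,"dz":0,"rx":0,"ry":0,"rz":0,"grip":-1}]'
python3 -m creep '[{"dx":0,"dy":0,"dz":0.04,"rx":0,"ry":0,"rz":0,"grip":-1},{"dx":0,"dy":0,"dz":0.1,"rx":0,"ry":0,"rz":0,"grip":-1},{"dx":0,"dy":0,"dz":0.18,"rx":0,"ry":0,"rz":0,"grip":-1},{"dx":0,"dy":0,"dz":0.24,"rx":0,"ry":0,"rz":0,"grip":-1},{"dx":0,"dy":0,"dz":0.26,"rx":0,"ry":0,"rz":0,"grip":-1}]'
python3 -m creep '[{"dx":-0.08,"dy":0.05,"dz":0,"rx":0,"ry":0,"rz":0,"grip":-1},{"dx":-0.17,"dy":0.13,"dz":0,"rx":0,"ry":0,"rz":0,"grip":-1},{"dx":-0.26,"dy":0.22,"dz":0,"rx":0,"ry":0,"rz":0,"grip":-1},{"dx":-0.34,"dy":0.32,"dz":0,"rx":0,"ry":0,"rz":0,"grip":-1},{"dx":-0.4,"dy":0.42,"dz":0,"rx":0,"ry":0,"rz":0,"grip":-1}]'
python3 -m creep '[{"dx":0,"dy":0.12,"dz":0,"rx":0,"ry":0,"rz":0,"grip":-1},{"dx":0,"dy":0.25,"dz":0,"rx":0,"ry":0,"rz":0,"grip":-1},{"dx":0,"dy":0.38,"dz":0,"rx":0,"ry":0,"rz":0,"grip":-1},{"dx":0,"dy":0.48,"dz":0,"rx":0,"ry":0,"rz":0,"grip":-1},{"dx":0,"dy":0.55,"dz":0,"rx":0,"ry":0,"rz":0,"grip":-1}]'
python3 - <<'E'
from h import *
t=get_image("top")[:,:,::-1];s=get_image("side")[:,:,::-1];t0=cv2.imread("pics/top0.png")
f=lambda i:cv2.resize(i,None,fx=2,fy=2,interpolation=cv2.INTER_CUBIC)
top=np.hstack([f(t0[95:225,230:430]),f(t[95:225,230:430])]);sd=f(s[100:250,170:500]);sd=cv2.copyMakeBorder(sd,0,0,0,800-sd.shape[1],cv2.BORDER_CONSTANT)
cv2.imwrite("pics/f.png",np.vstack([top,sd]))
E
```

```text
clock: 40.8
eef_pos: [580.2, -119.1, 188.0]
tool_rot: [3.142, -0.0, 1.525]
force: [0.7, -0.2, 0.1]
width: 85.3
gripper_force: 0.0
clock: 41.42
eef_pos: [581.1, -119.5, 294.5]
tool_rot: [3.138, 0.0, 1.524]
force: [-0.3, 0.3, -0.4]
width: 85.5
gripper_force: 0.0
clock: 42.05
eef_pos: [418.4, 49.9, 291.9]
tool_rot: [-3.141, -0.0, 1.524]
force: [-0.0, 0.8, -0.7]
width: 85.5
gripper_force: 0.0
clock: 42.68
eef_pos: [419.5, 271.0, 291.7]
tool_rot: [-3.141, 0.0, 1.527]
force: [1.3, -0.9, -0.7]
width: 85.2
gripper_force: 0.0
```

View pics/f.png

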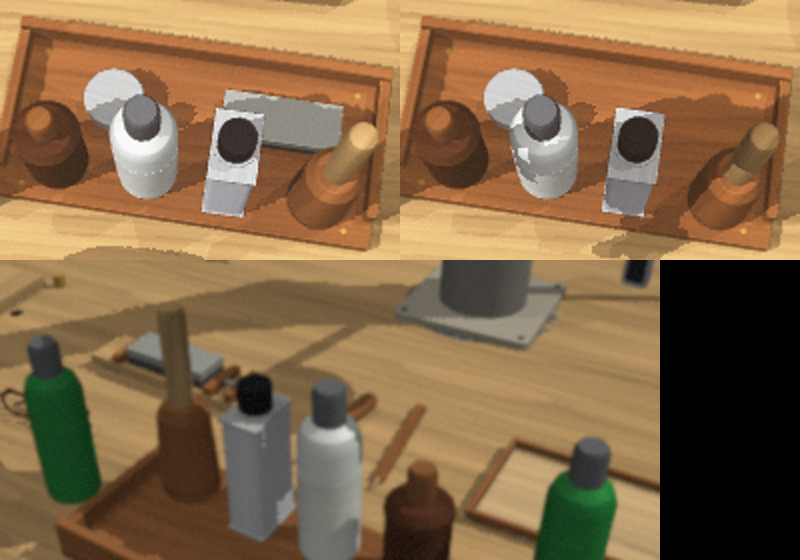

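The final view matches the first. The can (top (349,165)) and mallet (top (412,163)) stand within about a pixel of their old places. The bottle, canister and tin are untouched, and the stone is in the holder.

```bash
python3 -c "
from cell import ctrl
print(ctrl.finish_job())"
```

```text
the job is handed in; nothing more can be done
None
```

The job is handed in: the stone lies squarely in its holder, light face up and about 1 mm from the middle, the mallet and can are back upright within 1–2 mm of where they stood, and the wax tin was left alone; robot time was about 43 s.

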